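Pack the arm kit into its pocket tray

TASK

Pack the arm kit into the tray: stand the full-size servo upright in the oblong pocket, its long side along the pocket; the toothed gear flat, hub up, in the big round pocket; the U-bracket, open side up, in the square pocket; and the shaft coupler upright in the small round pocket, each resting on the floor of its pocket. The micro servo and the L-bracket belong to another kit: leave them where they are.

Things in the scene. Friction and masses are not known exactly. Their poses are not given: they have to be found in the camera images.
- servo: Full-size servo motor, black plastic box 40.5 mm (x) x 20 mm (y) x 36 mm high, with mounting ears 54.5 mm long overall in x, 20 mm wide, 26 to 29 mm above its underside, and a small brass output shaft (top at 41 mm) off-centre towards +x. Origin at the centre of the underside; z up. Easily gripped across its 20 mm width. 55 g or so. Upright on the wooden board, 8 mm above the table.
- gear: Aluminium gear wheel, 44 mm across the teeth, 9 mm thick, lying flat, with a round hub of 20 mm diameter rising from its middle to 26 mm above its underside (grip the hub). Origin at the centre of the underside; z up along the hub. 45 g or so. On the wooden board, underside 8 mm above the table.
- u_bracket: U-shaped aluminium bracket, open upwards: base 40 mm (x) x 34 mm (y) x 3 mm, with TWO upright walls, 3 mm thick, 34 mm wide, to 32 mm above its underside, at both x ends (40 mm over their outer faces). Can be gripped from above over both walls along x. Origin at the centre of the base's underside; z up. 30 g or so. Upright on the wooden board, 8 mm above the table.
- coupler: Shaft coupler, plain aluminium cylinder of 21 mm diameter and 32 mm height standing on end, dark grooves round its middle. Origin at the centre of the underside; z up. 28 g or so. Upright on the wooden board, 8 mm above the table.
- micro_servo: Look-alike to leave alone: micro servo, black plastic, much smaller than the other: 23 x 12 x 23 mm, ears 32 mm long overall, brass shaft top at 28 mm. Origin at the centre of the underside; z up. Upright on the wooden board, 8 mm above the table.
- l_bracket: Look-alike to leave alone: L-shaped aluminium bracket with the U-bracket's base (40 x 34 x 3 mm) but only ONE upright wall, at its -x end, 32 mm high. Origin at the centre of the base's underside; z up. Upright on the wooden board, 8 mm above the table.
- pocket_oblong: Oblong pocket: rectangular recess 58 mm (x) x 38 mm (y). Fixed white slab 86 x 86 x 12 mm, recess 9 mm deep in its middle with a dark grey floor. Origin: centre of the slab's underside, z up; a part set in stands 3 mm above it. Four such slabs, in shuffled order, fill a low black tray 188 mm square (2 x 2, 89 mm pitch, same yaw). Slab tops 17 mm, tray rim 13 mm above the table.
- pocket_big_round: Big round pocket: round recess of 62 mm diameter. Fixed white slab 86 x 86 x 12 mm, recess 9 mm deep in its middle with a dark grey floor. Origin: centre of the slab's underside, z up; a part set in stands 3 mm above it. Four such slabs, in shuffled order, fill a low black tray 188 mm square (2 x 2, 89 mm pitch, same yaw). Slab tops 17 mm, tray rim 13 mm above the table.
- pocket_square: Square pocket: recess 58 x 58 mm. Fixed white slab 86 x 86 x 12 mm, recess 9 mm deep in its middle with a dark grey floor. Origin: centre of the slab's underside, z up; a part set in stands 3 mm above it. Four such slabs, in shuffled order, fill a low black tray 188 mm square (2 x 2, 89 mm pitch, same yaw). Slab tops 17 mm, tray rim 13 mm above the table.
- pocket_small_round: Small round pocket: round recess of 38 mm diameter. Fixed white slab 86 x 86 x 12 mm, recess 9 mm deep in its middle with a dark grey floor. Origin: centre of the slab's underside, z up; a part set in stands 3 mm above it. Four such slabs, in shuffled order, fill a low black tray 188 mm square (2 x 2, 89 mm pitch, same yaw). Slab tops 17 mm, tray rim 13 mm above the table.
Not all that is in view belongs to the job. What is shaped like the coupler but yellow is not meant.

How it is judged:
By the outcome, as a careful person would: the job done as asked, in the order asked, and still so for the second after the job is handed in, with the robot touching nothing.
It also fails if it takes over 106 s, if anything falls off the work surface, if the arm or the gripper's body presses on something with over 40 N, if the wrist force passes 120 N, or if a joint passes its speed limit or range.

ROBOT

A 6-joint arm with a two-finger parallel gripper is mounted at the origin on the work surface. World frame = base frame: x ahead of the robot, y to its left, z up, the work surface at z = 0. Lengths are in m, angles in rad, forces in N, time in s.
With the tool pointing down it reaches from about 0.35 to 0.975 m from the base axis. Payload 4.9 kg.
Tool frame: the origin (TCP) lies midway between the tips of the shut fingers; the grasp point (between the pads) lies 19 mm behind it (manip.pinch_z is the x of the grasp point in the tool frame, in m); x points along the fingers, y is the direction in which the jaws open and shut, and the axes are right-handed (so a half turn about x gives the same grasp; the last joint's range is limited). The gripper opens to 85 mm and grips with 20 to 120 N. Pads are 22 mm wide; open, the fingers measure 114 mm over their backs; the gripper's body (76 mm by 85 mm) begins 54 mm behind the grasp point. The pads swing forward as they close: fully open they stand 13 mm farther back than shut.
Start: joints at [-1.455, 0.053, 1.613, -0, 1.476, -0.119], TCP at [0.145, -0.608, 0.231] pointing down, gripper open.
Joint ranges: [-3.01, 3.01], [-1.01, 2.22], [0.06, 2.58], [-1.02, 4.17], [0.09, 2.62], [-3.14, 3.14]. Speed limits (rad/s): [2.57, 2.57, 3.14, 3.14, 3.14, 3.14].

INTERFACE

Orientations are given as a unit quaternion [w, x, y, z].
In Python, from plant import sensors, cams, workorder, manip gives the robot as it stands.
- The arm moves only by the tool drive_tool, never from a script. Its argument "series" is a list of rows, each an object of numbers: "x", "y", "z": the shift along the tool's x, y, z in units of 25 mm (1.0 is 25 mm); "ax", "ay", "az": the turn, a rotation vector about the tool's x, y, z in units of 5 degrees (1.0 is 5 degrees). A call has 1 to 5 rows; each row is the pose to reach, as a shift and turn from the pose commanded when the call began, along the tool's axes at that moment; what a row does not reach only later rows make up. A row lasts 1/12 s, in which the tool goes at most 41.7 mm and 7.16 degrees, less where a joint would pass 70% of its speed; a pose out of reach is approached as far as the arm can. A call with a gripper value outside its range is refused whole. "hand" is the opening, from 0 (shut) to 1 (fully open), set as the call begins (left out, the last holds). The fingers move at their own pace and stop on an object; the grip force is fixed at half the most. Time passes only in rows, so rows that repeat a pose let the fingers close. It gives the time, the measured TCP pose, the force and the opening at its end, in the units of the state.
- sensors.state(): the state, without advancing time (a new reading comes with each control period).
- cams.grab_frame(name): name is "scene" or "side" or "wrist"; returns a dict with "img" (420x560x3 uint8, blue, green, red), "camera_matrix" (3x3 intrinsics, pixels), "cam_to_world" (4x4, takes a point from camera to world coordinates). Camera axes: x right, y down, z forward; pixel columns grow to the right and rows downward; lengths in m; the calibration is good to about 2 mm. A picture is of the moment at which its call begins. There is no depth.
- workorder.job_done(): hands the job in, once; it reports no verdict.
The state is a dict: "time": time; "joint_pos": joint angles; "joint_vel": joint speeds; "joint_efforts": joint torques, N m; "tool_pos": TCP position; "tool_rot": TCP orientation; "contact_force": force on the tool from outside, world axes, zero at the start; "ft_torque": the same for the moment, N m; "gripper_width": opening from 0.0 (shut) to 1.0 (fully open).
Only numpy, scipy, OpenCV 4.12 (cv2) and the standard library are available. Lean on these libraries where they do the work, as an engineer would, in place of code of your own. Each camera call takes 0.05 s, during which the arm holds its last target.

## Working session

There is one attempt and no reset: what is moved stays moved. The work goes in short steps, Python scripts to look and compute and a tool call to move; the robot and the scene stay as the last step left them, time stands still between calls to the robot, and variables do not carry over. Pictures are saved under pics/ and viewed, and the job is handed in when it is done.

Besides the shell and the picture viewer there is one more tool, called after ">>>" as name([rows], argument=value, ...), one row to a line, values as JSON. drive_tool: Moves the arm, as the interface text tells. Its arguments: {"type":"object","properties":{"series":{"type":"array","items":{"type":"object","properties":{"x":{"type":"number"},"y":{"type":"number"},"z":{"type":"number"},"ax":{"type":"number"},"ay":{"type":"number"},"az":{"type":"number"}}}},"hand":{"type":"number"}},"required":["series"]}

```bash
mkdir -p pics; ls; python3 - <<'E'
from plant import sensors, cams, workorder, manip
import cv2, numpy as np
s=sensors.state(); print(s); print(manip.pinch_z, [a for a in dir(manip) if a[0]!='_'])
for n in ["scene","side","wrist"]:
    f=cams.grab_frame(n); cv2.imwrite(f"pics/{n}0.png",f["img"]); np.savez(f"pics/{n}0.npz",**f)
    print(n,f["camera_matrix"].round(1).tolist(),f["cam_to_world"].round(3).tolist())
E
```

```text
pics
{'time': 0.0, 'joint_pos': array([-1.45499317e+00,  5.33827035e-02,  1.61430036e+00, -1.64768090e-05,
        1.47599499e+00, -1.19026082e-01]), 'joint_vel': array([-0.00099919, -0.00080467, -0.00134617,  0.0003043 , -0.00067105,
       -0.00048438]), 'joint_efforts': array([ 3.41464411e-04, -3.93683374e+01, -3.70175314e+01, -4.83880319e-05,
        7.17724470e-03, -1.06565658e-06]), 'tool_pos': array([ 0.14533039, -0.60722569,  0.23004319]), 'tool_rot': array([-0.08209724, -0.70223317, -0.08357186,  0.70224239]), 'contact_force': array([ 1.13459594,  0.09433144, -0.13912367]), 'ft_torque': array([-0.04906134, -0.01154357, -0.01189144]), 'gripper_width': 0.999411658282687}
-0.0187 ['IKError', 'pinch_z']
scene [[382.5, 0.0, 285.3], [0.0, 382.5, 211.6], [0.0, 0.0, 1.0]] [[0.398, 0.551, -0.733, 1.217], [0.917, -0.258, 0.304, -0.318], [-0.022, -0.794, -0.608, 0.605], [0.0, 0.0, 0.0, 1.0]]
side [[506.4, 0.0, 271.9], [0.0, 506.4, 205.0], [0.0, 0.0, 1.0]] [[0.992, -0.083, 0.097, 0.452], [-0.127, -0.555, 0.822, -0.935], [-0.014, -0.828, -0.561, 0.629], [0.0, 0.0, 0.0, 1.0]]
wrist [[312.2, 0.0, 280.9], [0.0, 312.2, 210.7], [0.0, 0.0, 1.0]] [[0.233, -0.919, -0.319, 0.229], [-0.972, -0.221, -0.075, -0.588], [-0.002, 0.328, -0.945, 0.374], [0.0, 0.0, 0.0, 1.0]]
```

View pics/scene0.png

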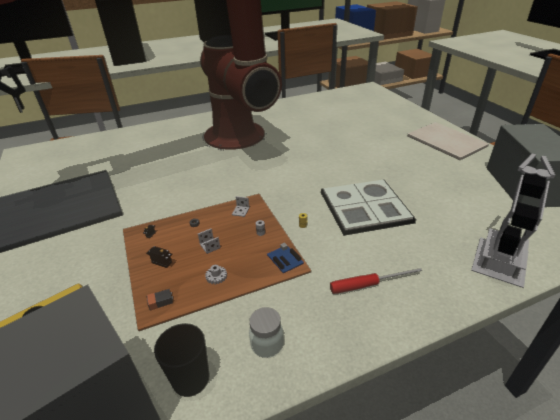

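View pics/side0.png

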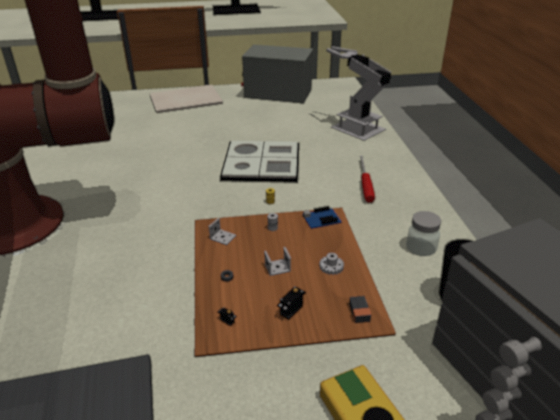

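View pics/wrist0.png

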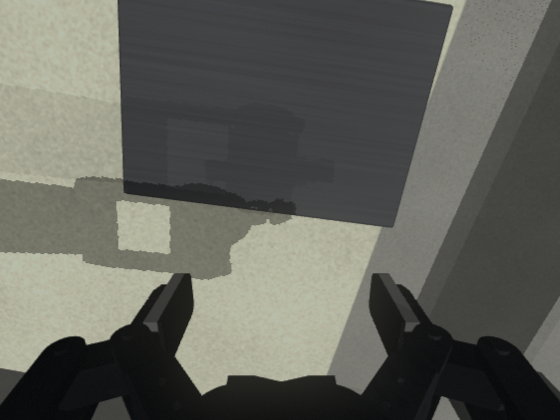

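The scene view shows the board with, at (col,row): servo (160,256), U-bracket (209,241), gear (215,273), coupler (260,227), micro servo (149,230) and L-bracket (241,206). The yellow decoy is at (303,219) and the tray at (366,204). I'll get rough positions, then bring the wrist camera over.

```bash
cat > h.py <<'E'
import numpy as np, cv2
from scipy.spatial.transform import Rotation as R
def ray(f,u,v):
    K=np.array(f["camera_matrix"]);T=np.array(f["cam_to_world"])
    d=T[:3,:3]@np.linalg.solve(K,[u,v,1.0]); return T[:3,3],d
def plane(f,u,v,z):
    o,d=ray(f,u,v); return o+d*(z-o[2])/d[2]
def proj(f,P):
    K=np.array(f["camera_matrix"]);T=np.array(f["cam_to_world"])
    c=T[:3,:3].T@(np.asarray(P,float)-T[:3,3]); p=K@c; return p[:2]/p[2]
def rot(q): return R.from_quat([q[1],q[2],q[3],q[0]])
def grab(n,tag):
    from plant import cams
    f=cams.grab_frame(n); cv2.imwrite(f"pics/{n}{tag}.png",f["img"]); np.savez(f"pics/{n}{tag}.npz",**f); return f
def load(n,tag): return dict(np.load(f"pics/{n}{tag}.npz"))
def shift(tgt,st):
    "shift in tool axes (units 25mm) from measured pose to TCP tgt"
    return rot(st["tool_rot"]).inv().apply(np.asarray(tgt)-st["tool_pos"])/0.025
E
python3 - <<'E'
from h import *
import cv2
f=load("scene","0"); g=load("side","0")
for n,a,b,z in [("servo",(160,256),(292,303),.025),("u",(209,241),(277,262),.02),("gear",(216,272),(332,262),.02),("coup",(260,227),(272,221),.02),("micro",(149,230),(227,316),.02),("L",(241,206),(221,232),.02),("tray",(366,204),(261,160),.015),("yel",(303,219),(270,195),.02)]:
    print(n,plane(f,*a,z).round(3),plane(g,*b,z).round(3))
for n,p in [("side",(180,190,400,360)),("scene",(110,170,320,320))]:
    im=load(n,"0")["img"][p[1]:p[3],p[0]:p[2]]; k=3.4
    cv2.imwrite(f"pics/{n}0c.png",cv2.resize(im,None,fx=k,fy=k,interpolation=cv2.INTER_CUBIC))
st=dict(np.load("pics/wrist0.npz"))
from plant import sensors
s=sensors.state(); print(rot(s["tool_rot"]).as_matrix().round(3), s["joint_pos"])
# wrist camera in tool frame
T=st["cam_to_world"]; Rt=rot(s["tool_rot"]); print(Rt.inv().apply(T[:3,3]-s["tool_pos"]), (Rt.as_matrix().T@T[:3,:3]).round(3))
E
```

```text
servo [ 0.548 -0.34   0.025] [ 0.552 -0.341  0.025]
u [ 0.539 -0.229  0.02 ] [ 0.542 -0.229  0.02 ]
gear [ 0.641 -0.24   0.02 ] [ 0.642 -0.243  0.02 ]
coup [ 0.542 -0.105  0.02 ] [ 0.55 -0.1   0.02]
micro [ 0.44 -0.35  0.02] [ 0.444 -0.35   0.02 ]
L [ 0.442 -0.12   0.02 ] [ 0.444 -0.122  0.02 ]
tray [0.565 0.178 0.015] [0.556 0.168 0.015]
yel [0.558 0.002 0.02 ] [ 0.558 -0.002  0.02 ]
[[-0.     0.233 -0.973]
 [ 0.002 -0.973 -0.233]
 [-1.    -0.002 -0.   ]] [-1.45495715e+00  5.32216068e-02  1.61398066e+00  3.67568967e-06
  1.47600834e+00 -1.19016547e-01]
[-0.14351487  0.00019875 -0.08632907] [[-0.    -0.328  0.945]
 [ 1.     0.001  0.   ]
 [-0.001  0.945  0.328]]
```

```bash
sleep 0; ls pics
```

```text
scene0.npz
scene0.png
scene0c.png
side0.npz
side0.png
side0c.png
wrist0.npz
wrist0.png
```

View pics/side0c.png

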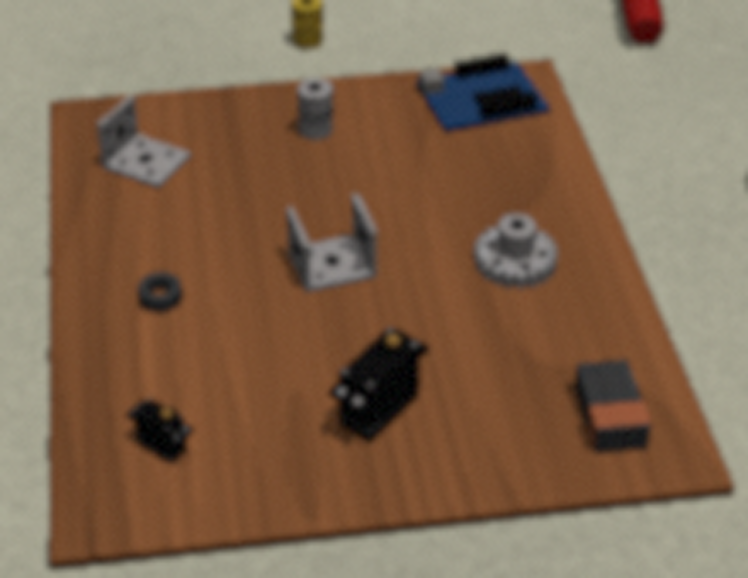

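View pics/scene0c.png

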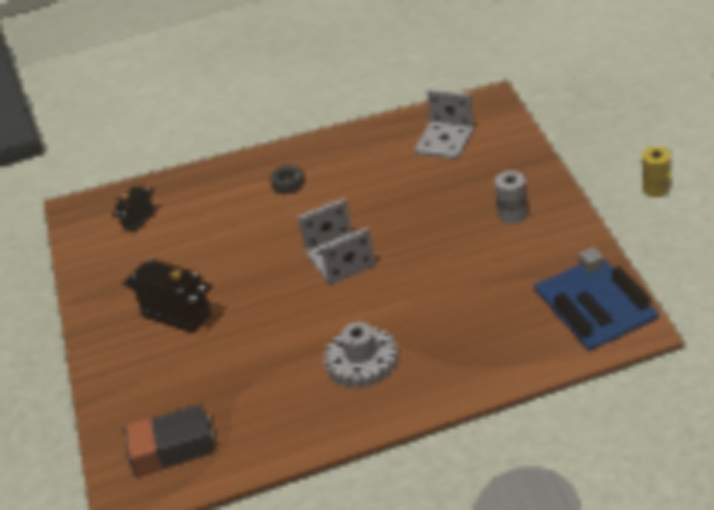

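>>> drive_tool([
  {"y": -0.5, "z": -1.5},
  {"y": -1, "z": -3},
  {"y": -1.5, "z": -4.5},
  {"y": -2, "z": -6},
  {"y": -2.5, "z": -7.5},
])

```text
schema error: expected keys x, y, z, ax, ay, az
```

>>> drive_tool([
  {"y": -0.5, "z": -1.5},
  {"y": -1, "z": -3},
  {"y": -1.5, "z": -4.5},
  {"y": -2, "z": -6},
  {"y": -2.5, "z": -7.5},
])

```text
schema error: expected keys x, y, z, ax, ay, az
```

>>> drive_tool([
  {"y": -0.3, "z": -0.8, "ax": -1.2},
  {"y": -0.6, "z": -1.6, "ax": -2.4},
  {"y": -0.9, "z": -2.4, "ax": -3.6},
  {"y": -1.2, "z": -3.2, "ax": -4.8},
  {"y": -1.2, "z": -3.2, "ax": -6},
])

```text
schema error: expected keys x, y, z, ax, ay, az
```

```bash
python3 - <<'E'
from h import *
from plant import sensors
f=grab("wrist","1"); s=sensors.state(); print(s["time"],s["tool_pos"],s["joint_pos"].round(3),rot(s["tool_rot"]).as_matrix().round(3))
E
```

```text
0.2 [ 0.14534923 -0.60745916  0.23053363] [-1.455  0.053  1.614  0.     1.476 -0.119] [[-0.     0.233 -0.973]
 [ 0.001 -0.973 -0.233]
 [-1.    -0.001 -0.   ]]
```

View pics/wrist1.png

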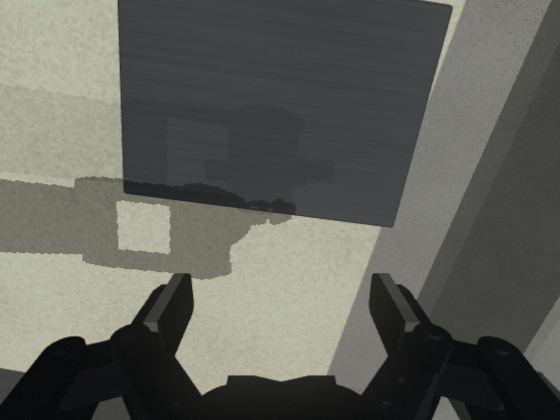

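All six keys are required in every row, so the arm hasn't moved yet.

>>> drive_tool([
  {"x": 0, "y": -0.5, "z": -1.5, "ax": 0, "ay": 0, "az": 0},
  {"x": 0, "y": -1, "z": -3, "ax": 0, "ay": 0, "az": 0},
  {"x": 0, "y": -1.5, "z": -4.5, "ax": 0, "ay": 0, "az": 0},
  {"x": 0, "y": -2, "z": -6, "ax": 0, "ay": 0, "az": 0},
  {"x": 0, "y": -2.5, "z": -7.5, "ax": 0, "ay": 0, "az": 0},
])

```text
time: 0.62
tool_pos: [0.3144, -0.5022, 0.2311]
tool_rot: [0.083, 0.702, 0.083, -0.702]
contact_force: [1.2, -0.3, 0.6]
gripper_width: 1.0
```

>>> drive_tool([
  {"x": 0, "y": -0.5, "z": -1.5, "ax": 0, "ay": 0, "az": 0},
  {"x": 0, "y": -1, "z": -3, "ax": 0, "ay": 0, "az": 0},
  {"x": 0, "y": -1.5, "z": -4.5, "ax": 0, "ay": 0, "az": 0},
  {"x": 0, "y": -2, "z": -6, "ax": 0, "ay": 0, "az": 0},
  {"x": 0, "y": -2.5, "z": -7.5, "ax": 0, "ay": 0, "az": 0},
])

```text
time: 1.03
tool_pos: [0.4824, -0.3976, 0.2311]
tool_rot: [-0.083, -0.702, -0.083, 0.702]
contact_force: [0.3, 0.2, 0.1]
gripper_width: 0.997
```

>>> drive_tool([
  {"x": 0, "y": -0.3, "z": -0.8, "ax": -1.2, "ay": 0, "az": 0},
  {"x": 0, "y": -0.6, "z": -1.6, "ax": -2.4, "ay": 0, "az": 0},
  {"x": 0, "y": -0.9, "z": -2.4, "ax": -3.6, "ay": 0, "az": 0},
  {"x": 0, "y": -1.2, "z": -3.2, "ax": -4.8, "ay": 0, "az": 0},
  {"x": 0, "y": -1.2, "z": -3.2, "ax": -6, "ay": 0, "az": 0},
])

```text
time: 1.45
tool_pos: [0.5543, -0.3487, 0.2308]
tool_rot: [0.264, 0.656, 0.265, -0.655]
contact_force: [0.0, 0.2, -0.1]
gripper_width: 1.001
```

```bash
python3 - <<'E'
from h import *
from plant import sensors
f=grab("wrist","2"); s=sensors.state(); print(s["time"],s["tool_pos"],s["joint_pos"].round(3),rot(s["tool_rot"]).as_matrix().round(3))
E
```

```text
1.5 [ 0.55311293 -0.3497102   0.23076594] [-0.678  0.122  1.54   0.     1.48   0.124] [[-0.     0.696 -0.718]
 [ 0.001 -0.718 -0.696]
 [-1.    -0.001 -0.   ]]
```

View pics/wrist2.png

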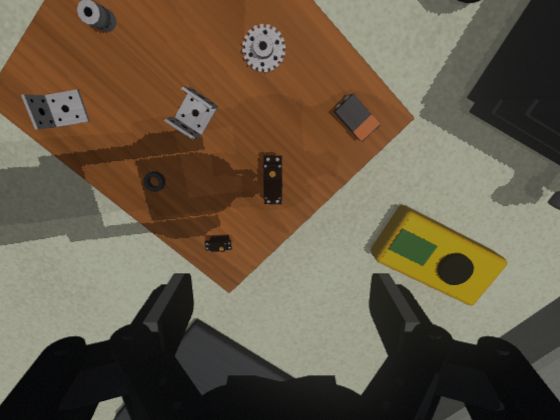

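The wrist view shows the servo at (272,180), gear (263,46), U-bracket (193,112), coupler (98,15), L-bracket (55,108) and micro servo (218,243). I'll measure the parts now.

```bash
python3 - <<'E'
from h import *
f=load("wrist","2"); im=f["img"]
a=cv2.resize(im[140:220,230:320],None,fx=4,fy=4,interpolation=cv2.INTER_CUBIC)
b=cv2.resize(im[10:150,150:310],None,fx=4,fy=4,interpolation=cv2.INTER_CUBIC)
out=np.zeros((560,800,3),np.uint8); out[:a.shape[0],:a.shape[1]]=a; 
b=b[:, :]; out=np.zeros((580,800,3),np.uint8); out[:320,:360]=a; b=cv2.resize(im[10:150,150:310],None,fx=2.7,fy=2.7,interpolation=cv2.INTER_CUBIC); out[:b.shape[0],362:362+b.shape[1]]=b
cv2.imwrite("pics/w2c.png",out)
# servo mask: dark neutral pixels
c=im[145:215,245:300].astype(int); m=(c.max(2)<45).astype(np.uint8)
n,l,st,ce=cv2.connectedComponentsWithStats(m); i=1+st[1:,4].argmax(); ys,xs=np.where(l==i)
r=cv2.minAreaRect(np.c_[xs+245,ys+145].astype(np.float32)); print(r, st[i])
for p in cv2.boxPoints(r): print(p, plane(f,*p,.037).round(4))
E
```

```text
((272.289794921875, 179.40380859375), (47.35116958618164, 17.713613510131836), 88.02507019042969) [ 18  11  19  48 683]
[262.62234 156.04752] [ 0.564  -0.3135  0.037 ]
[280.3254  155.43707] [ 0.5777 -0.3268  0.037 ]
[281.95724 202.7601 ] [ 0.5405 -0.3652  0.037 ]
[264.25418 203.37054] [ 0.526  -0.3513  0.037 ]
```

View pics/w2c.png

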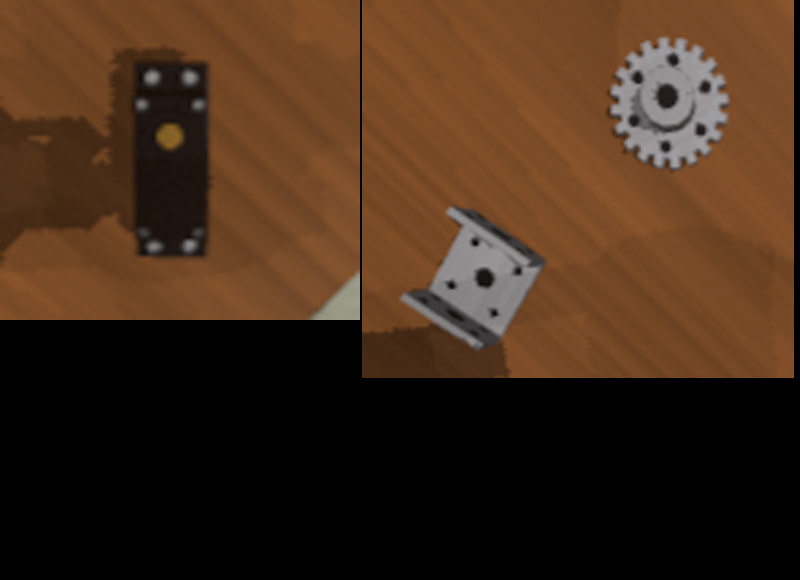

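>>> drive_tool([
  {"x": 1.4, "y": -0.15, "z": -0.13, "ax": -0.28, "ay": 0, "az": 0},
  {"x": 2.8, "y": -0.34, "z": -0.27, "ax": -0.28, "ay": 0, "az": 0},
  {"x": 4.2, "y": -0.34, "z": -0.27, "ax": -0.28, "ay": 0, "az": 0},
  {"x": 5, "y": -0.34, "z": -0.27, "ax": -0.28, "ay": 0, "az": 0},
  {"x": 5, "y": -0.34, "z": -0.27, "ax": -0.28, "ay": 0, "az": 0},
])

```text
time: 1.92
tool_pos: [0.547, -0.3378, 0.0991]
tool_rot: [-0.265, -0.652, -0.273, 0.656]
contact_force: [-1.1, 0.1, -1.8]
gripper_width: 1.0
```

```bash
python3 - <<'E'
from h import *
from plant import sensors
f=grab("wrist","3"); s=sensors.state(); print(s["time"],s["tool_pos"],rot(s["tool_rot"]).as_matrix().round(3))
E
```

```text
1.9667 [ 0.54865052 -0.33913372  0.10267324] [[-0.006  0.704 -0.71 ]
 [ 0.004 -0.71  -0.704]
 [-1.    -0.007  0.001]]
```

View pics/wrist3.png

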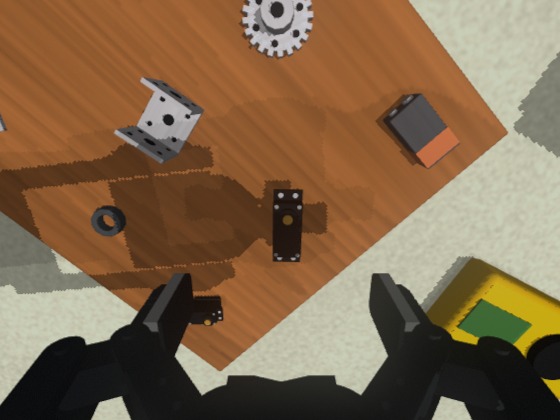

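```bash
python3 - <<'E'
from h import *
from plant import sensors
f=load("wrist","3"); im=f["img"]; s=sensors.state()
u0,v0,u1,v1=262,178,312,272
c=im[v0:v1,u0:u1].astype(int); m=(c.max(2)<42).astype(np.uint8); m=cv2.morphologyEx(m,cv2.MORPH_CLOSE,np.ones((7,7)));m=cv2.morphologyEx(m,cv2.MORPH_OPEN,np.ones((5,5)))
n,l,st,ce=cv2.connectedComponentsWithStats(m); i=1+st[1:,4].argmax(); ys,xs=np.where(l==i)
r=cv2.minAreaRect(np.c_[xs+u0,ys+v0].astype(np.float32)); print(r)
P=np.array([plane(f,*p,.037) for p in cv2.boxPoints(r)]); print(P.round(4)); C=P.mean(0); print(C)
e=[(np.linalg.norm(P[i]-P[(i+1)%4]),np.degrees(np.arctan2(*(P[(i+1)%4]-P[i])[1::-1]))) for i in range(4)]; print(np.round(e,4))
# ear screws: bright dots
g=cv2.cvtColor(im,cv2.COLOR_BGR2GRAY)[v0:v1,u0:u1]; mm=((g>120)&(c.max(2)-c.min(2)<40)).astype(np.uint8)
n,l,st,ce=cv2.connectedComponentsWithStats(mm)
for k in range(1,n): print(ce[k]+[u0,v0],st[k,4],plane(f,*(ce[k]+[u0,v0]),.037).round(4))
print(s["tool_pos"], "tool shift",shift([C[0],C[1],.02],s))
E
```

```text
((287.0, 225.0), (70.0, 28.0), 90.0)
[[ 0.5643 -0.3136  0.037 ]
 [ 0.5777 -0.3271  0.037 ]
 [ 0.5406 -0.3656  0.037 ]
 [ 0.5259 -0.351   0.037 ]]
[ 0.55212674 -0.33932861  0.037     ]
[[ 1.910000e-02 -4.506290e+01]
 [ 5.350000e-02 -1.340275e+02]
 [ 2.070000e-02  1.351048e+02]
 [ 5.350000e-02  4.427830e+01]]
[280.25 194.75] 20 [ 0.5654 -0.3195  0.037 ]
[295. 195.] 21 [ 0.5724 -0.3268  0.037 ]
[276.         206.28571429] 7 [ 0.5574 -0.3233  0.037 ]
[299.         206.71428571] 7 [ 0.5684 -0.3348  0.037 ]
[279.2 258.4] 5 [ 0.5301 -0.3533  0.037 ]
[292.71428571 258.42857143] 7 [ 0.5372 -0.3603  0.037 ]
[ 0.54865052 -0.33913372  0.10267324] tool shift [ 3.30603838  0.12644405 -0.09644676]
```

>>> drive_tool([
  {"x": 1, "y": 0.05, "z": -0.05, "ax": 0, "ay": 0, "az": 0},
  {"x": 2, "y": 0.1, "z": -0.1, "ax": 0, "ay": 0, "az": 0},
  {"x": 2.7, "y": 0.1, "z": -0.1, "ax": 0, "ay": 0, "az": 0},
  {"x": 3.2, "y": 0.1, "z": -0.1, "ax": 0, "ay": 0, "az": 0},
  {"x": 3.2, "y": 0.1, "z": -0.1, "ax": 0, "ay": 0, "az": 0},
])

```text
time: 2.38
tool_pos: [0.5537, -0.3402, 0.0251]
tool_rot: [-0.269, -0.653, -0.27, 0.654]
contact_force: [-0.5, 0.2, -0.0]
gripper_width: 0.998
```

>>> drive_tool([
  {"x": 0, "y": 0, "z": 0, "ax": 0, "ay": 0, "az": 0},
  {"x": 0, "y": 0, "z": 0, "ax": 0, "ay": 0, "az": 0},
])

```text
time: 2.55
tool_pos: [0.5557, -0.3416, 0.0288]
tool_rot: [0.271, 0.654, 0.268, -0.653]
contact_force: [-0.7, -0.1, -0.2]
gripper_width: 1.004
```

>>> drive_tool([
  {"x": 0.2, "y": -0.05, "z": 0.15, "ax": 0, "ay": 0, "az": 0},
  {"x": 0.2, "y": -0.05, "z": 0.15, "ax": 0, "ay": 0, "az": 0},
  {"x": 0.2, "y": -0.05, "z": 0.15, "ax": 0, "ay": 0, "az": 0},
  {"x": 0.2, "y": -0.05, "z": 0.15, "ax": 0, "ay": 0, "az": 0},
])

```text
time: 2.88
tool_pos: [0.551, -0.3424, 0.0217]
tool_rot: [0.27, 0.654, 0.27, -0.654]
contact_force: [-1.3, -0.2, -0.0]
gripper_width: 0.994
```

>>> drive_tool([
  {"x": 0, "y": -0.05, "z": -0.1, "ax": 0, "ay": 0, "az": 0},
  {"x": 0, "y": -0.05, "z": -0.1, "ax": 0, "ay": 0, "az": 0},
  {"x": 0, "y": -0.05, "z": -0.1, "ax": 0, "ay": 0, "az": 0},
  {"x": 0, "y": -0.05, "z": -0.1, "ax": 0, "ay": 0, "az": 0},
  {"x": 0, "y": -0.05, "z": -0.1, "ax": 0, "ay": 0, "az": 0},
], hand=0)

```text
time: 3.3
tool_pos: [0.5518, -0.3395, 0.0213]
tool_rot: [0.27, 0.654, 0.27, -0.654]
contact_force: [-0.7, -0.2, 0.1]
gripper_width: 0.298
```

>>> drive_tool([
  {"x": 0, "y": 0, "z": 0, "ax": 0, "ay": 0, "az": 0},
  {"x": 0, "y": 0, "z": 0, "ax": 0, "ay": 0, "az": 0},
  {"x": 0, "y": 0, "z": 0, "ax": 0, "ay": 0, "az": 0},
])

```text
time: 3.55
tool_pos: [0.552, -0.3397, 0.0215]
tool_rot: [0.27, 0.654, 0.27, -0.654]
contact_force: [0.6, 0.6, 1.0]
gripper_width: 0.221
```

```bash
python3 - <<'E'
from h import *
from plant import sensors
f=grab("wrist","4"); s=sensors.state(); print(s["time"],s["tool_pos"],s["gripper_width"],s["contact_force"])
E
```

```text
3.6 [ 0.55195334 -0.33968668  0.02148862] 0.21838622876582697 [0.88360597 0.68255119 2.05712603]
```

View pics/wrist4.png

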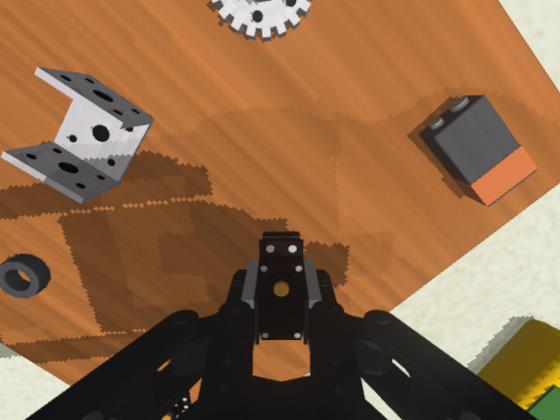

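Servo gripped: its top shows at (281,285) between the pads, and opening 0.218 is about 19 mm. Lifting and going to the tray.

>>> drive_tool([
  {"x": -0.8, "y": 0, "z": 0, "ax": 0, "ay": 0, "az": 0},
  {"x": -2.2, "y": 0, "z": 0, "ax": 0, "ay": 0, "az": 0},
  {"x": -3.7, "y": 0, "z": 0, "ax": 0, "ay": 0, "az": 0},
  {"x": -5.2, "y": 0, "z": 0, "ax": 0, "ay": 0, "az": 0},
  {"x": -6.4, "y": -0.5, "z": -0.5, "ax": 0, "ay": 0, "az": 0},
])

```text
time: 4.02
tool_pos: [0.552, -0.3242, 0.1844]
tool_rot: [0.27, 0.654, 0.268, -0.654]
contact_force: [-0.1, 0.2, -0.9]
gripper_width: 0.22
```

>>> drive_tool([
  {"x": -0.5, "y": -1.1, "z": -1.1, "ax": 0, "ay": 0, "az": 0},
  {"x": -0.5, "y": -2.2, "z": -2.2, "ax": 0, "ay": 0, "az": 0},
  {"x": -0.5, "y": -3.3, "z": -3.3, "ax": 0, "ay": 0, "az": 0},
  {"x": -0.5, "y": -4.4, "z": -4.4, "ax": 0, "ay": 0, "az": 0},
  {"x": -0.5, "y": -5.5, "z": -5.5, "ax": 0, "ay": 0, "az": 0},
])

```text
time: 4.43
tool_pos: [0.5517, -0.1257, 0.1936]
tool_rot: [-0.269, -0.654, -0.27, 0.654]
contact_force: [0.3, 0.8, -1.4]
gripper_width: 0.218
```

>>> drive_tool([
  {"x": 0, "y": -1.1, "z": -1.1, "ax": 0, "ay": 0, "az": 0},
  {"x": 0, "y": -2.2, "z": -2.2, "ax": 0, "ay": 0, "az": 0},
  {"x": 0, "y": -3.3, "z": -3.3, "ax": 0, "ay": 0, "az": 0},
  {"x": 0, "y": -4.4, "z": -4.4, "ax": 0, "ay": 0, "az": 0},
  {"x": 0, "y": -5, "z": -5, "ax": 0, "ay": 0, "az": 0},
])

```text
time: 4.85
tool_pos: [0.5519, 0.053, 0.1934]
tool_rot: [-0.27, -0.653, -0.271, 0.653]
contact_force: [-0.7, 0.2, -0.0]
gripper_width: 0.22
```

>>> drive_tool([
  {"x": 0, "y": 0, "z": 0, "ax": 0, "ay": 0, "az": 0},
  {"x": 0, "y": 0, "z": 0, "ax": 0, "ay": 0, "az": 0},
])

```text
time: 5.02
tool_pos: [0.5524, 0.0503, 0.1934]
tool_rot: [-0.271, -0.653, -0.271, 0.654]
contact_force: [0.3, 0.0, -0.5]
gripper_width: 0.222
```

```bash
python3 - <<'E'
from h import *
from plant import sensors
f=grab("wrist","5"); s=sensors.state(); print(s["time"],s["tool_pos"],s["gripper_width"],s["joint_pos"].round(3))
E
```

```text
5.0667 [0.55255272 0.04925896 0.19345605] 0.22134416600944165 [-4.500e-02 -8.800e-02  1.816e+00 -1.000e-03  1.415e+00  7.420e-01]
```

View pics/wrist5.png

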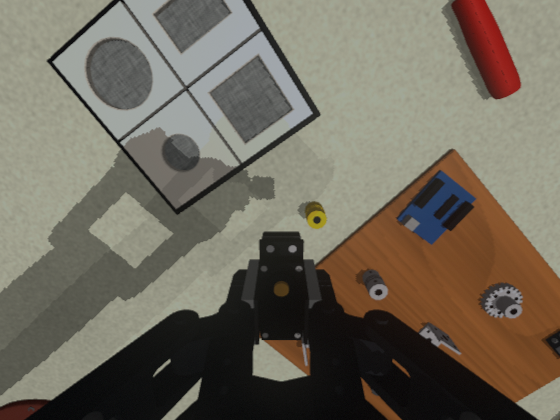

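The wrist view shows the tray with the big round pocket at (118,73), small round (181,152), square (251,97) and oblong (190,15), which is partly cut off. Tray corners are at (50,62), (177,213) and (319,115).

```bash
python3 - <<'E'
from h import *
f=load("wrist","5"); im=f["img"]; c=im.astype(int)
A,B,C=[plane(f,*p,.013) for p in [(49.5,62),(177.5,213),(319.5,115)]]
print(A,B,C,np.linalg.norm(A-B),np.linalg.norm(C-B)); ctr=(A+C)/2
d1=B-A; d2=C-B
a1=np.degrees(np.arctan2(d1[1],d1[0])); a2=np.degrees(np.arctan2(d2[1],d2[0])); print("ctr",ctr,a1,a2)
u1=d1[:2]/np.linalg.norm(d1[:2]);u2=d2[:2]/np.linalg.norm(d2[:2])
for n,s1,s2 in [("big",-1,-1),("small",1,-1),("square",1,1),("oblong",-1,1)]:
    p=ctr[:2]+.0445*(s1*u1+s2*u2); print(n,p.round(4))
    # pocket centre from colour mask: dark grey textured
for n,(u,v) in [("big",(118,73)),("small",(181,152)),("square",(251,97))]:
    w=60; x0,y0=max(0,u-w),max(0,v-w); pt=c[y0:v+w,x0:u+w]; th=135 if n!="small" else 90
    g=cv2.GaussianBlur(pt.mean(2).astype(np.float32),(5,5),0); m=((g<th)&(g>35)).astype(np.uint8); m=cv2.morphologyEx(m,cv2.MORPH_OPEN,np.ones((9,9)))
    nn,l,st,ce=cv2.connectedComponentsWithStats(m); k=l[v-y0,u-x0]; ys,xs=np.where(l==k); r=cv2.minAreaRect(np.c_[xs+x0,ys+y0].astype(np.float32)); print(n,r,plane(f,*r[0],.0125).round(4))
    print([plane(f,*p,.017).round(4)[:2].tolist() for p in cv2.boxPoints(r)])
cv2.imwrite("pics/w5c.png",cv2.resize(im[0:220,40:330],None,fx=2.6,fy=2.6,interpolation=cv2.INTER_CUBIC))
E
```

```text
[0.4849258  0.28955329 0.013     ] [0.45182388 0.1091001  0.013     ] [0.63252319 0.07459254 0.013     ] 0.18346413958245653 0.18396470294723638
ctr [0.5587245  0.18207292 0.013     ] -100.394642719245 -10.811417744070145
big [0.523  0.2342]
small [0.507  0.1467]
square [0.5944 0.13  ]
oblong [0.6105 0.2175]
big ((118.5, 73.0), (72.0, 67.0), 90.0) [0.5229 0.2382 0.0125]
[[0.5275, 0.2756], [0.5706, 0.2326], [0.5206, 0.1945], [0.4744, 0.2406]]
small ((177.5444793701172, 157.88491821289062), (40.135276794433594, 24.0462646484375), 29.248823165893555) [0.4993 0.1474 0.0125]
[[0.4833, 0.1634], [0.5086, 0.168], [0.5183, 0.1304], [0.4928, 0.1249]]
square ((251.28857421875, 99.19798278808594), (66.68547821044922, 63.16278076171875), 55.00798416137695) [0.5953 0.1326 0.0125]
[[0.5712, 0.1684], [0.6288, 0.155], [0.6205, 0.0955], [0.5593, 0.1075]]
```

View pics/w5c.png

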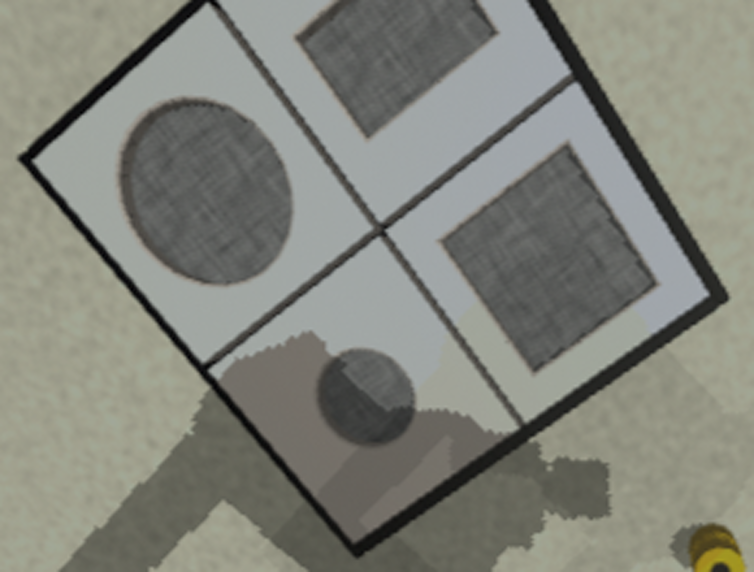

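>>> drive_tool([
  {"x": 0, "y": -0.6, "z": -1.2, "ax": 1.3, "ay": 0, "az": 0},
  {"x": 0, "y": -1.25, "z": -2.5, "ax": 2.7, "ay": 0, "az": 0},
  {"x": 0, "y": -1.9, "z": -3.9, "ax": 4.1, "ay": 0, "az": 0},
  {"x": 0, "y": -2.55, "z": -5.2, "ax": 5.5, "ay": 0, "az": 0},
  {"x": 0, "y": -3.1, "z": -6.4, "ax": 6.9, "ay": 0, "az": 0},
])

```text
time: 5.48
tool_pos: [0.6125, 0.2172, 0.1936]
tool_rot: [-0.061, -0.704, -0.061, 0.705]
contact_force: [0.1, -0.7, 0.4]
gripper_width: 0.227
```

>>> drive_tool([
  {"x": 0, "y": 0, "z": 0, "ax": 1.4, "ay": 0, "az": 0},
  {"x": 0, "y": 0, "z": 0, "ax": 2.8, "ay": 0, "az": 0},
  {"x": 0, "y": 0, "z": 0, "ax": 4.1, "ay": 0, "az": 0},
  {"x": 0, "y": 0, "z": 0, "ax": 4.1, "ay": 0, "az": 0},
  {"x": 0, "y": 0, "z": 0, "ax": 4.1, "ay": 0, "az": 0},
])

```text
time: 5.9
tool_pos: [0.612, 0.2157, 0.1935]
tool_rot: [0.062, -0.704, 0.062, 0.705]
contact_force: [-0.3, 0.4, 0.1]
gripper_width: 0.225
```

```bash
python3 - <<'E'
from h import *
from plant import sensors
f=grab("wrist","6"); s=sensors.state(); print(s["time"],s["tool_pos"],s["gripper_width"],s["joint_pos"].round(3),rot(s["tool_rot"]).as_matrix().round(3))
E
```

```text
5.95 [0.61192487 0.21585737 0.19360011] 0.2171669827875929 [ 0.225  0.133  1.591 -0.     1.418  1.972] [[-0.    -0.175 -0.985]
 [-0.    -0.985  0.175]
 [-1.     0.     0.   ]]
```

View pics/wrist6.png

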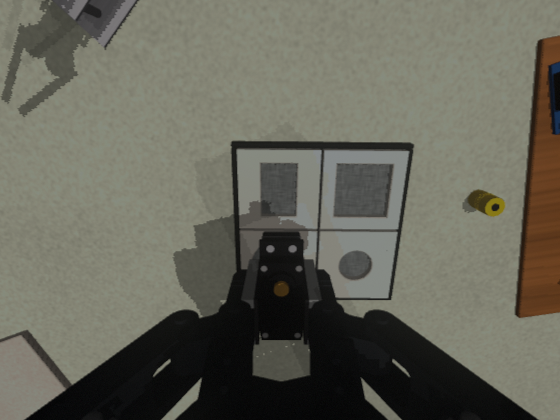

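The tray is now square to the view. The oblong pocket is at about (261–298, 162–217), with its long side vertical, which is along the servo.

```bash
python3 - <<'E'
from h import *
from plant import sensors
s=sensors.state()
f=load("wrist","6"); im=f["img"]; c=im.astype(int)
g=cv2.GaussianBlur(c.mean(2).astype(np.float32),(5,5),0)
for n,(u,v),w in [("oblong",(280,182),34),("square",(362,190),37),("small",(355,265),26)]:
    x0,y0=u-w,v-w; pt=g[y0:v+w,x0:u+w]
    th=(np.median(pt[w-8:w+8,w-8:w+8])+np.percentile(pt,95))/2
    m=(pt<th).astype(np.uint8); m=cv2.morphologyEx(m,cv2.MORPH_OPEN,np.ones((7,7)))
    nn,l,st,ce=cv2.connectedComponentsWithStats(m); k=l[w,w]; x,y,ww,hh=st[k,:4]
    cs=[(x0+x,y0+y),(x0+x+ww-1,y0+y),(x0+x+ww-1,y0+y+hh-1),(x0+x,y0+y+hh-1)]
    print(n,cs,[plane(f,*p,.0155).round(4)[:2].tolist() for p in cs], np.mean([plane(f,*p,.0155) for p in cs],0).round(4))
A,B,C=[plane(f,*p,.013)[:2] for p in [(232,142),(411,145),(391.5,299)]]
print(A,B,C,np.linalg.norm(A-B),np.linalg.norm(C-B)); ctr=(A+C)/2; d=B-A; e=C-B
print("ctr",ctr,np.degrees(np.arctan2(d[1],d[0])),np.degrees(np.arctan2(e[1],e[0])))
X=plane(f,319,230,.017)[:2]; print("cross",X)
cv2.imwrite("pics/w6c.png",cv2.resize(im[120:310,220:420],None,fx=3,fy=3,interpolation=cv2.INTER_CUBIC))
E
```

```text
oblong [(np.int32(249), np.int32(163)), (np.int32(297), np.int32(163)), (np.int32(297), np.int32(215)), (np.int32(249), np.int32(215))] [[0.6442, 0.2438], [0.6356, 0.1949], [0.579, 0.2039], [0.5882, 0.2557]] [0.6117 0.2246 0.0155]
square [(np.int32(334), np.int32(163)), (np.int32(392), np.int32(163)), (np.int32(392), np.int32(217)), (np.int32(334), np.int32(217))] [[0.6289, 0.1571], [0.6184, 0.098], [0.5585, 0.1015], [0.5696, 0.1643]] [0.5938 0.1302 0.0155]
small [(np.int32(339), np.int32(251)), (np.int32(371), np.int32(251)), (np.int32(371), np.int32(279)), (np.int32(339), np.int32(279))] [[0.5274, 0.1636], [0.521, 0.1276], [0.4844, 0.1306], [0.491, 0.1678]] [0.5059 0.1474 0.0155]
[0.66796558 0.2567457 ] [0.63300503 0.07689931] [0.45036037 0.1076908 ] 0.18321289974707367 0.18522199562476122
ctr [0.55916297 0.18221825] -101.000599450036 170.43066458889842
cross [0.55779535 0.18265126]
```

View pics/w6c.png

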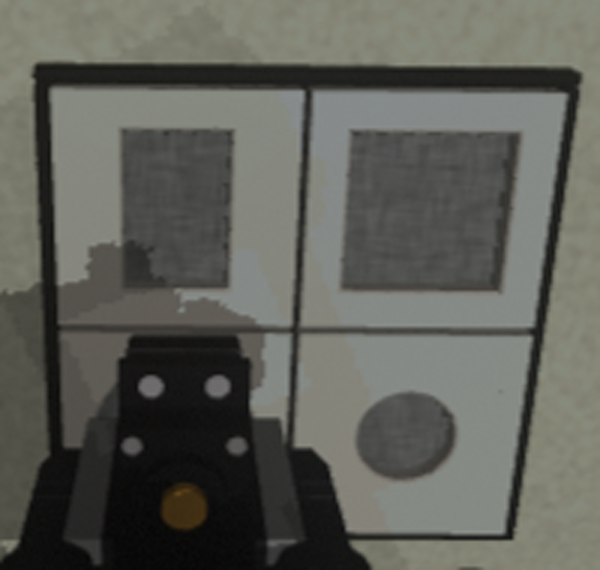

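```bash
python3 - <<'E'
from h import *
from plant import sensors
s=sensors.state()
f=load("wrist","6")
P=np.array([plane(f,220+a/3,120+b/3,.017) for a,b in [(121,128),(234,128),(229,288),(121,287)]]);print(P.round(4),P.mean(0).round(4))
for i in range(4):
    d=P[(i+1)%4]-P[i]; print(np.linalg.norm(d).round(4),np.degrees(np.arctan2(d[1],d[0])).round(1))
C=np.array([.5582,.1825]);y=np.radians(-10.5);u=np.array([np.cos(y),np.sin(y)]);v=np.array([-u[1],u[0]])
T={n:C+.0445*(a*u+b*v) for n,a,b in [("oblong",1,1),("big",-1,1),("small",-1,-1),("square",1,-1)]}
print(T); print(shift([*T["oblong"],.0215],s))
E
```

```text
[[0.6428 0.232  0.017 ]
 [0.636  0.1938 0.017 ]
 [0.5785 0.2048 0.017 ]
 [0.5858 0.2434 0.017 ]] [0.6108 0.2185 0.017 ]
0.0388 -100.1
0.0585 169.2
0.0393 79.4
0.0582 -11.3
{'oblong': array([0.61006432, 0.21814536]), 'big': array([0.52255464, 0.23436432]), 'small': array([0.50633568, 0.14685464]), 'square': array([0.59384536, 0.13063568])}
[ 6.88399841 -0.07910928  0.08797673]
```

>>> drive_tool([
  {"x": 1.4, "y": -0.1, "z": 0.06, "ax": 0, "ay": 0, "az": 0},
  {"x": 2.9, "y": -0.1, "z": 0.06, "ax": 0, "ay": 0, "az": 0},
  {"x": 4.3, "y": -0.1, "z": 0.06, "ax": 0, "ay": 0, "az": 0},
  {"x": 5.4, "y": -0.1, "z": 0.06, "ax": 0, "ay": 0, "az": 0},
  {"x": 5.9, "y": -0.1, "z": 0.06, "ax": 0, "ay": 0, "az": 0},
])

```text
time: 6.37
tool_pos: [0.6074, 0.2183, 0.0411]
tool_rot: [0.061, -0.702, 0.063, 0.707]
contact_force: [-1.2, 0.2, -0.8]
gripper_width: 0.224
```

>>> drive_tool([
  {"x": 0.4, "y": 0, "z": 0, "ax": 0, "ay": 0, "az": 0},
  {"x": 0.6, "y": 0, "z": 0, "ax": 0, "ay": 0, "az": 0},
  {"x": 0.8, "y": 0, "z": 0, "ax": 0, "ay": 0, "az": 0},
  {"x": 0.9, "y": 0, "z": 0, "ax": 0, "ay": 0, "az": 0},
  {"x": 0.9, "y": 0, "z": 0, "ax": 0, "ay": 0, "az": 0},
])

```text
time: 6.78
tool_pos: [0.6114, 0.22, 0.025]
tool_rot: [-0.063, 0.705, -0.062, -0.704]
contact_force: [0.2, -0.7, -0.9]
gripper_width: 0.22
```

>>> drive_tool([
  {"x": 0, "y": 0, "z": 0, "ax": 0, "ay": 0, "az": 0},
  {"x": 0, "y": 0, "z": 0, "ax": 0, "ay": 0, "az": 0},
])

```text
time: 6.95
tool_pos: [0.6114, 0.2201, 0.0251]
tool_rot: [-0.063, 0.705, -0.062, -0.704]
contact_force: [0.8, 0.2, -1.2]
gripper_width: 0.222
```

>>> drive_tool([
  {"x": 0.06, "y": 0.06, "z": 0.03, "ax": 0, "ay": 0, "az": 0},
  {"x": 0.13, "y": 0.06, "z": 0.03, "ax": 0, "ay": 0, "az": 0},
  {"x": 0.13, "y": 0.06, "z": 0.03, "ax": 0, "ay": 0, "az": 0},
  {"x": 0.13, "y": 0.06, "z": 0.03, "ax": 0, "ay": 0, "az": 0},
])

```text
time: 7.28
tool_pos: [0.6101, 0.2186, 0.0215]
tool_rot: [-0.063, 0.705, -0.062, -0.704]
contact_force: [-1.2, -0.5, 3.0]
gripper_width: 0.219
```

>>> drive_tool([
  {"x": 0, "y": 0, "z": 0, "ax": 0, "ay": 0, "az": 0},
  {"x": 0, "y": 0, "z": 0, "ax": 0, "ay": 0, "az": 0},
  {"x": 0, "y": 0, "z": 0, "ax": 0, "ay": 0, "az": 0},
  {"x": 0, "y": 0, "z": 0, "ax": 0, "ay": 0, "az": 0},
  {"x": 0, "y": 0, "z": 0, "ax": 0, "ay": 0, "az": 0},
], hand=0.5)

```text
time: 7.7
tool_pos: [0.6093, 0.2185, 0.0202]
tool_rot: [0.062, -0.704, 0.063, 0.704]
contact_force: [0.6, -0.0, -0.3]
gripper_width: 0.502
```

>>> drive_tool([
  {"x": -0.4, "y": 0, "z": 0, "ax": 0, "ay": 0, "az": 0},
  {"x": -1.4, "y": 0, "z": 0, "ax": 0, "ay": 0, "az": 0},
  {"x": -2.8, "y": 0, "z": 0, "ax": 0, "ay": 0, "az": 0},
  {"x": -4.3, "y": 0, "z": 0, "ax": 0, "ay": 0, "az": 0},
  {"x": -5.5, "y": 0, "z": 0, "ax": 0, "ay": 0, "az": 0},
])

```text
time: 8.12
tool_pos: [0.6101, 0.2187, 0.1617]
tool_rot: [-0.063, 0.705, -0.062, -0.703]
contact_force: [1.1, -0.1, 0.7]
gripper_width: 0.502
```

```bash
python3 - <<'E'
from h import *
from plant import sensors
f=grab("wrist","7"); s=sensors.state(); print(s["time"],s["tool_pos"],s["gripper_width"],s["joint_pos"].round(3))
f=load("wrist","2"); 
# gear hub centre (hole at ~ (266.5,96)/2.7 crop) 
u,v=150+(666-362)/2.7, 10+96/2.7; print("gear hub top",(u,v),plane(f,u,v,.034).round(4))
u,v=150+(484-362)/2.7, 10+277/2.7; print("U base centre",(u,v),plane(f,u,v,.011).round(4))
E
```

```text
8.1667 [0.6137879  0.21966573 0.16959414] 0.49907069902098505 [0.23  0.149 1.614 0.    1.364 1.977]
gear hub top (262.5925925925926, 45.55555555555555) [ 0.6423 -0.2404  0.034 ]
U base centre (195.1851851851852, 112.59259259259258) [ 0.5432 -0.2286  0.011 ]
```

View pics/wrist7.png

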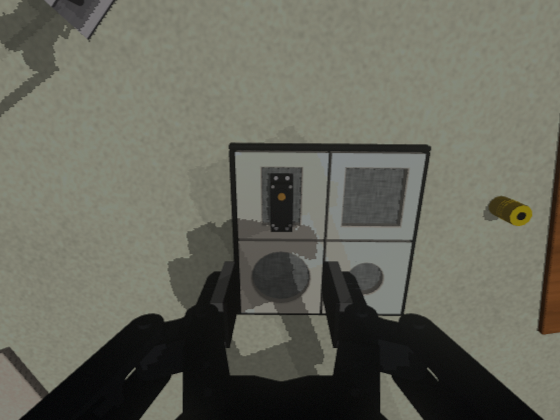

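The servo stands upright in the oblong pocket at (281,200). Next is the gear.

>>> drive_tool([
  {"x": 0, "y": 1.5, "z": -0.37, "ax": 0, "ay": 0, "az": 0},
  {"x": 0, "y": 3, "z": -0.74, "ax": 0, "ay": 0, "az": 0},
  {"x": 0, "y": 4.5, "z": -1.11, "ax": 0, "ay": 0, "az": 0},
  {"x": 0, "y": 6, "z": -1.48, "ax": 0, "ay": 0, "az": 0},
  {"x": 0, "y": 7.5, "z": -1.85, "ax": 0, "ay": 0, "az": 0},
], hand=0.7)

```text
time: 8.58
tool_pos: [0.6219, 0.0243, 0.1588]
tool_rot: [-0.062, 0.705, -0.062, -0.704]
contact_force: [0.8, -0.2, -0.1]
gripper_width: 0.699
```

>>> drive_tool([
  {"x": 0, "y": 1.5, "z": -0.37, "ax": 0, "ay": 0, "az": 0},
  {"x": 0, "y": 3, "z": -0.74, "ax": 0, "ay": 0, "az": 0},
  {"x": 0, "y": 4.5, "z": -1.11, "ax": 0, "ay": 0, "az": 0},
  {"x": 0, "y": 6, "z": -1.48, "ax": 0, "ay": 0, "az": 0},
  {"x": 0, "y": 7.5, "z": -1.85, "ax": 0, "ay": 0, "az": 0},
])

```text
time: 9.0
tool_pos: [0.6344, -0.1688, 0.1587]
tool_rot: [-0.063, 0.705, -0.063, -0.704]
contact_force: [1.2, -0.4, 0.7]
gripper_width: 0.697
```

>>> drive_tool([
  {"x": 0.5, "y": 1.4, "z": -0.35, "ax": 0, "ay": 0, "az": 0},
  {"x": 1.4, "y": 2.5, "z": -0.6, "ax": 0, "ay": 0, "az": 0},
  {"x": 2.4, "y": 2.9, "z": -0.7, "ax": 0, "ay": 0, "az": 0},
  {"x": 2.8, "y": 2.9, "z": -0.7, "ax": 0, "ay": 0, "az": 0},
  {"x": 2.8, "y": 2.9, "z": -0.7, "ax": 0, "ay": 0, "az": 0},
])

```text
time: 9.42
tool_pos: [0.6365, -0.2406, 0.0842]
tool_rot: [0.064, -0.702, 0.062, 0.707]
contact_force: [-0.8, 0.6, -0.7]
gripper_width: 0.699
```

>>> drive_tool([
  {"x": 0, "y": 0, "z": 0, "ax": 0, "ay": 0, "az": 0},
  {"x": 0, "y": 0, "z": 0, "ax": 0, "ay": 0, "az": 0},
])

```text
time: 9.58
tool_pos: [0.64, -0.2405, 0.0899]
tool_rot: [-0.062, 0.705, -0.062, -0.704]
contact_force: [0.4, -0.3, 0.4]
gripper_width: 0.703
```

```bash
python3 - <<'E'
from h import *
from plant import sensors
f=grab("wrist","8"); s=sensors.state(); print(s["time"],s["tool_pos"],s["gripper_width"],s["joint_pos"].round(3))
E
```

```text
9.6333 [ 0.64031522 -0.24060216  0.09041537] 0.7003403275876714 [-0.468  0.301  1.576  0.     1.261  1.278]
```

View pics/wrist8.png

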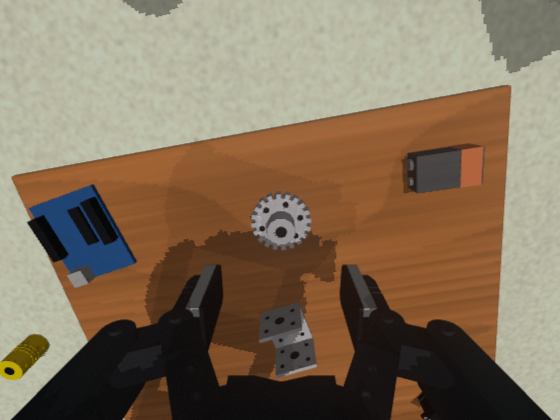

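```bash
python3 - <<'E'
from h import *
from plant import sensors
f=load("wrist","8"); im=f["img"]; s=sensors.state()
p=im[218:246,266:296].max(2); m=(p<60).astype(np.uint8); n,l,st,ce=cv2.connectedComponentsWithStats(m)
for k in range(1,n):
    if st[k,4]>15: print(ce[k]+[266,218],st[k,4],plane(f,*(ce[k]+[266,218]),.034).round(4))
k=1+np.argmax(st[1:,4]); C=plane(f,*(ce[k]+[266,218]),.034); print(shift([C[0],C[1],.020],s))
E
```

```text
[280.7721519  231.78481013] 79 [ 0.6417 -0.2404  0.034 ]
[ 2.81675861 -0.02020742 -0.04572669]
```

>>> drive_tool([
  {"x": 0.8, "y": -0.02, "z": -0.05, "ax": 0, "ay": 0, "az": 0},
  {"x": 1.6, "y": -0.02, "z": -0.05, "ax": 0, "ay": 0, "az": 0},
  {"x": 2.2, "y": -0.02, "z": -0.05, "ax": 0, "ay": 0, "az": 0},
  {"x": 2.6, "y": -0.02, "z": -0.05, "ax": 0, "ay": 0, "az": 0},
  {"x": 2.75, "y": -0.02, "z": -0.05, "ax": 0, "ay": 0, "az": 0},
])

```text
time: 10.05
tool_pos: [0.6395, -0.2401, 0.0177]
tool_rot: [0.063, -0.704, 0.062, 0.705]
contact_force: [-0.4, 0.8, -0.2]
gripper_width: 0.696
```

>>> drive_tool([
  {"x": 0, "y": 0, "z": 0, "ax": 0, "ay": 0, "az": 0},
  {"x": 0, "y": 0, "z": 0, "ax": 0, "ay": 0, "az": 0},
  {"x": 0, "y": 0, "z": 0, "ax": 0, "ay": 0, "az": 0},
])

```text
time: 10.3
tool_pos: [0.6412, -0.2415, 0.0208]
tool_rot: [-0.062, 0.705, -0.063, -0.704]
contact_force: [0.3, 0.4, 0.4]
gripper_width: 0.7
```

>>> drive_tool([
  {"x": 0, "y": 0, "z": 0, "ax": 0, "ay": 0, "az": 0},
  {"x": 0, "y": 0, "z": 0, "ax": 0, "ay": 0, "az": 0},
  {"x": 0, "y": 0, "z": 0, "ax": 0, "ay": 0, "az": 0},
  {"x": 0, "y": 0, "z": 0, "ax": 0, "ay": 0, "az": 0},
  {"x": 0, "y": 0, "z": 0, "ax": 0, "ay": 0, "az": 0},
], hand=0)

```text
time: 10.72
tool_pos: [0.6408, -0.2414, 0.0202]
tool_rot: [-0.062, 0.705, -0.063, -0.704]
contact_force: [0.4, 0.3, 3.1]
gripper_width: 0.197
```

>>> drive_tool([
  {"x": 0, "y": 0, "z": 0, "ax": 0, "ay": 0, "az": 0},
  {"x": 0, "y": 0, "z": 0, "ax": 0, "ay": 0, "az": 0},
])

```text
time: 10.88
tool_pos: [0.6408, -0.2414, 0.0202]
tool_rot: [-0.062, 0.705, -0.063, -0.704]
contact_force: [-1.4, -0.3, 4.5]
gripper_width: 0.2
```

```bash
python3 - <<'E'
from h import *
from plant import sensors
f=grab("wrist","9"); s=sensors.state(); print(s["time"],s["tool_pos"],s["gripper_width"],s["contact_force"].round(1))
E
```

```text
10.9333 [ 0.64077245 -0.24136538  0.02017498] 0.20393535309827765 [-1.1 -0.   5.4]
```

View pics/wrist9.png

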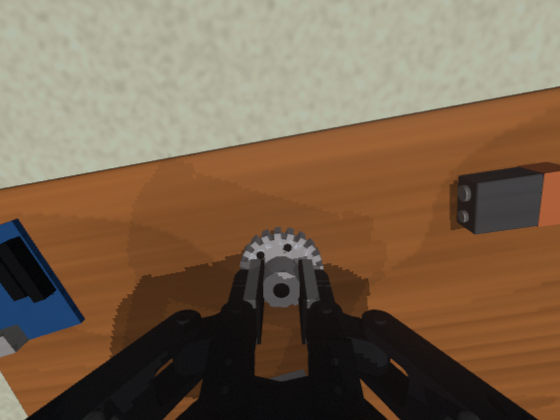

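>>> drive_tool([
  {"x": -0.6, "y": 0, "z": 0, "ax": 0, "ay": 0, "az": 0},
  {"x": -1.8, "y": 0, "z": 0, "ax": 0, "ay": 0, "az": 0},
  {"x": -3.2, "y": 0, "z": 0, "ax": 0, "ay": 0, "az": 0},
  {"x": -4.6, "y": 0, "z": 0, "ax": 0, "ay": 0, "az": 0},
  {"x": -5.6, "y": -0.6, "z": 0.3, "ax": 0, "ay": 0, "az": 0},
])

```text
time: 11.35
tool_pos: [0.6365, -0.2272, 0.1633]
tool_rot: [-0.062, 0.706, -0.064, -0.703]
contact_force: [0.9, 0.2, -0.0]
gripper_width: 0.202
```

>>> drive_tool([
  {"x": 0, "y": -1.4, "z": 0.62, "ax": 0, "ay": 0, "az": 0},
  {"x": 0, "y": -2.8, "z": 1.24, "ax": 0, "ay": 0, "az": 0},
  {"x": 0, "y": -4.2, "z": 1.86, "ax": 0, "ay": 0, "az": 0},
  {"x": 0, "y": -5.6, "z": 2.5, "ax": 0, "ay": 0, "az": 0},
  {"x": 0, "y": -7, "z": 3.1, "ax": 0, "ay": 0, "az": 0},
])

```text
time: 11.77
tool_pos: [0.5888, -0.0374, 0.1594]
tool_rot: [0.063, -0.704, 0.063, 0.705]
contact_force: [-0.3, 1.0, -0.6]
gripper_width: 0.205
```

>>> drive_tool([
  {"x": 0, "y": -1.4, "z": 0.62, "ax": 0, "ay": 0, "az": 0},
  {"x": 0, "y": -2.8, "z": 1.24, "ax": 0, "ay": 0, "az": 0},
  {"x": 0, "y": -4.2, "z": 1.86, "ax": 0, "ay": 0, "az": 0},
  {"x": 0, "y": -5.6, "z": 2.5, "ax": 0, "ay": 0, "az": 0},
  {"x": 0, "y": -7, "z": 3.1, "ax": 0, "ay": 0, "az": 0},
])

```text
time: 12.18
tool_pos: [0.5433, 0.1485, 0.1595]
tool_rot: [0.063, -0.704, 0.063, 0.704]
contact_force: [-0.2, -0.3, 0.3]
gripper_width: 0.202
```

>>> drive_tool([
  {"x": 0, "y": -1.4, "z": 0.65, "ax": 0, "ay": 0, "az": 0},
  {"x": 0, "y": -2.6, "z": 1.2, "ax": 0, "ay": 0, "az": 0},
  {"x": 0, "y": -3.3, "z": 1.5, "ax": 0, "ay": 0, "az": 0},
  {"x": 0, "y": -3.3, "z": 1.5, "ax": 0, "ay": 0, "az": 0},
  {"x": 0, "y": -3.3, "z": 1.5, "ax": 0, "ay": 0, "az": 0},
])

```text
time: 12.6
tool_pos: [0.5216, 0.2353, 0.1593]
tool_rot: [0.061, -0.704, 0.062, 0.705]
contact_force: [0.5, -0.3, -0.5]
gripper_width: 0.207
```

```bash
python3 - <<'E'
from h import *
from plant import sensors
f=grab("wrist","10"); s=sensors.state(); print(s["time"],s["tool_pos"],s["gripper_width"],s["joint_pos"].round(3)); print(shift([.5226,.2344,.0205],s))
E
```

```text
12.65 [0.52198687 0.23438019 0.15926495] 0.19979954786218238 [ 2.920e-01 -1.700e-02  1.806e+00 -1.000e-03  1.353e+00  2.040e+00]
[ 5.55058823 -0.00940884 -0.02495813]
```

View pics/wrist10.png

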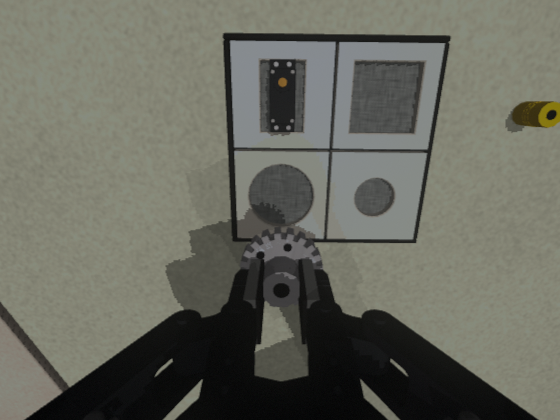

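>>> drive_tool([
  {"x": 1.3, "y": 0, "z": 0, "ax": 0, "ay": 0, "az": 0},
  {"x": 2.7, "y": 0, "z": 0, "ax": 0, "ay": 0, "az": 0},
  {"x": 3.9, "y": 0, "z": 0, "ax": 0, "ay": 0, "az": 0},
  {"x": 4.6, "y": 0, "z": 0, "ax": 0, "ay": 0, "az": 0},
  {"x": 5.0, "y": 0, "z": 0, "ax": 0, "ay": 0, "az": 0},
])

```text
time: 13.07
tool_pos: [0.5204, 0.2324, 0.0308]
tool_rot: [0.062, -0.702, 0.064, 0.706]
contact_force: [-0.2, -0.3, -1.3]
gripper_width: 0.203
```

>>> drive_tool([
  {"x": 0.2, "y": 0, "z": 0, "ax": 0, "ay": 0, "az": 0},
  {"x": 0.3, "y": 0, "z": 0, "ax": 0, "ay": 0, "az": 0},
  {"x": 0.4, "y": 0, "z": 0, "ax": 0, "ay": 0, "az": 0},
  {"x": 0.4, "y": 0, "z": 0, "ax": 0, "ay": 0, "az": 0},
  {"x": 0.4, "y": 0, "z": 0, "ax": 0, "ay": 0, "az": 0},
])

```text
time: 13.48
tool_pos: [0.5233, 0.2349, 0.0257]
tool_rot: [-0.063, 0.705, -0.062, -0.704]
contact_force: [-0.4, -0.5, -0.7]
gripper_width: 0.2
```

```bash
python3 - <<'E'
from h import *
from plant import sensors
s=sensors.state(); print(s["time"],s["tool_pos"]); print(shift([.5226,.2344,.0205],s))
f=load("wrist","10"); print(plane(f,281.5,193.5,.013))
E
```

```text
13.4833 [0.52329211 0.23488341 0.02570775]
[0.20823485 0.02412753 0.02427841]
[0.52464922 0.23438666 0.013     ]
```

>>> drive_tool([
  {"x": 0.1, "y": 0.02, "z": 0.0, "ax": 0, "ay": 0, "az": 0},
  {"x": 0.2, "y": 0.02, "z": 0.0, "ax": 0, "ay": 0, "az": 0},
  {"x": 0.2, "y": 0.02, "z": 0.0, "ax": 0, "ay": 0, "az": 0},
  {"x": 0.2, "y": 0.02, "z": 0.0, "ax": 0, "ay": 0, "az": 0},
])

```text
time: 13.82
tool_pos: [0.523, 0.2345, 0.0202]
tool_rot: [-0.063, 0.705, -0.062, -0.704]
contact_force: [1.5, -0.6, 3.0]
gripper_width: 0.201
```

>>> drive_tool([
  {"x": 0, "y": 0, "z": 0, "ax": 0, "ay": 0, "az": 0},
  {"x": 0, "y": 0, "z": 0, "ax": 0, "ay": 0, "az": 0},
  {"x": 0, "y": 0, "z": 0, "ax": 0, "ay": 0, "az": 0},
  {"x": 0, "y": 0, "z": 0, "ax": 0, "ay": 0, "az": 0},
  {"x": 0, "y": 0, "z": 0, "ax": 0, "ay": 0, "az": 0},
], hand=0.5)

```text
time: 14.23
tool_pos: [0.5219, 0.2341, 0.019]
tool_rot: [0.062, -0.704, 0.063, 0.705]
contact_force: [-0.3, 0.5, 0.5]
gripper_width: 0.502
```

>>> drive_tool([
  {"x": -0.4, "y": 0, "z": 0, "ax": 0, "ay": 0, "az": 0},
  {"x": -1.4, "y": 0, "z": 0, "ax": 0, "ay": 0, "az": 0},
  {"x": -2.8, "y": 0, "z": 0, "ax": 0, "ay": 0, "az": 0},
  {"x": -4.3, "y": 0, "z": 0, "ax": 0, "ay": 0, "az": 0},
  {"x": -5.5, "y": 0, "z": 0, "ax": 0, "ay": 0, "az": 0},
])

```text
time: 14.65
tool_pos: [0.5226, 0.2343, 0.1603]
tool_rot: [-0.063, 0.705, -0.062, -0.704]
contact_force: [0.5, 0.1, 0.1]
gripper_width: 0.503
```

```bash
python3 - <<'E'
from h import *
from plant import sensors
f=grab("wrist","11"); s=sensors.state(); print(s["time"],s["tool_pos"],s["gripper_width"],s["joint_pos"].round(3))
E
```

```text
14.7 [0.52636628 0.23555162 0.16776657] 0.5013827174861045 [ 0.292 -0.023  1.798  0.     1.353  2.039]
```

View pics/wrist11.png

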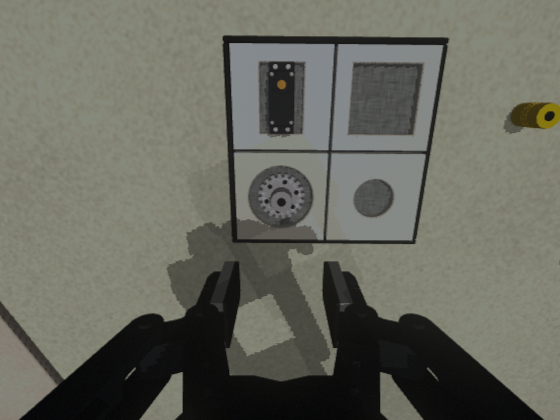

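The gear lies flat, hub up, in the big round pocket at (281,197). Now the U-bracket pose, measured from earlier pictures.

```bash
python3 - <<'E'
from h import *
a=load("wrist","3")["img"][65:175,105:215]; b=load("wrist","4")["img"][55:215,0:165]
out=np.zeros((560,800,3),np.uint8); a=cv2.resize(a,None,fx=3.6,fy=3.6,interpolation=cv2.INTER_CUBIC);b=cv2.resize(b,None,fx=2.4,fy=2.4,interpolation=cv2.INTER_CUBIC)
out[:396,:396]=a; out[:b.shape[0],400:400+b.shape[1]]=b; cv2.imwrite("pics/u.png",out)
E
```

```text
(no output)
```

View pics/u.png

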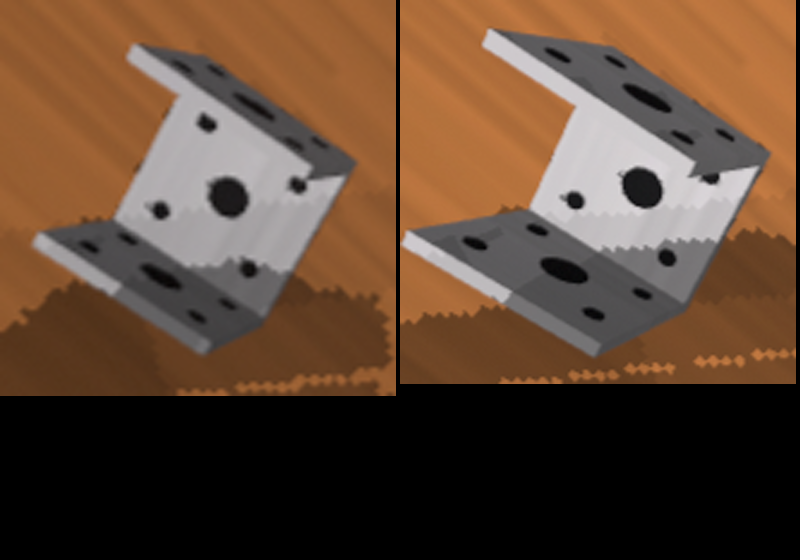

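```bash
python3 - <<'E'
from h import *
f=load("wrist","3")
Q=[plane(f,105+a/3.6,65+b/3.6,.040)[:2] for a,b in [(132,51),(310,172),(38,240),(207,349)]]
for q in Q: print(q.round(4))
for a,b in [(0,1),(2,3),(0,2),(1,3)]:
    d=Q[b]-Q[a]; print(np.linalg.norm(d).round(4),np.degrees(np.arctan2(d[1],d[0])).round(1))
print("ctr",np.mean(Q,0), "base hole",plane(f,105+228/3.6,65+196/3.6,.011))
f=load("wrist","4")
Q=[plane(f,(a-400)/2.4,55+b/2.4,.040)[:2] for a,b in [(488,37),(693,168),(404,239),(600,349)]]
for a,b in [(0,1),(2,3),(0,2),(1,3)]:
    d=Q[b]-Q[a]; print(np.linalg.norm(d).round(4),np.degrees(np.arctan2(d[1],d[0])).round(1))
print("ctr",np.mean(Q,0), "base hole",plane(f,(642-400)/2.4,55+188/2.4,.011))
from plant import sensors
s=sensors.state(); print(rot(s["tool_rot"]).as_matrix().round(3))
print(shift([.5432,-.2286,.16],s))
E
```

```text
[ 0.5585 -0.2089]
[ 0.5645 -0.2424]
[ 0.5217 -0.2155]
[ 0.5274 -0.2486]
0.034 -79.8
0.0336 -80.2
0.0374 -169.8
0.0376 -170.5
ctr [ 0.54305358 -0.2288267 ] base hole [ 0.54296044 -0.22841166  0.011     ]
0.0341 -79.7
0.0344 -78.9
0.0377 -170.5
0.0373 -170.0
ctr [ 0.54280052 -0.22843496] base hole [ 0.54252258 -0.2283705   0.011     ]
[[ 0.013 -0.176 -0.984]
 [ 0.004 -0.984  0.176]
 [-1.    -0.006 -0.012]]
[ 0.24507594 18.15954981 -3.92674974]
```

>>> drive_tool([
  {"x": 0, "y": 1.5, "z": -0.3, "ax": -1.4, "ay": 0, "az": 0},
  {"x": 0, "y": 3, "z": -0.6, "ax": -2.8, "ay": 0, "az": 0},
  {"x": 0, "y": 4.5, "z": -1, "ax": -4.2, "ay": 0, "az": 0},
  {"x": 0, "y": 6, "z": -1.3, "ax": -5.6, "ay": 0, "az": 0},
  {"x": 0, "y": 7.4, "z": -1.6, "ax": -7, "ay": 0, "az": 0},
], hand=1)

```text
time: 15.12
tool_pos: [0.5288, 0.047, 0.1575]
tool_rot: [0.142, 0.693, 0.142, -0.692]
contact_force: [0.6, -0.1, -0.4]
gripper_width: 1.0
```

>>> drive_tool([
  {"x": 0, "y": 1.38, "z": 0.58, "ax": -1.4, "ay": 0, "az": 0},
  {"x": 0, "y": 2.76, "z": 1.16, "ax": -2.8, "ay": 0, "az": 0},
  {"x": 0, "y": 4.14, "z": 1.74, "ax": -4.2, "ay": 0, "az": 0},
  {"x": 0, "y": 5.5, "z": 2.3, "ax": -5.6, "ay": 0, "az": 0},
  {"x": 0, "y": 6.9, "z": 2.9, "ax": -7, "ay": 0, "az": 0},
])

```text
time: 15.53
tool_pos: [0.5291, -0.1375, 0.1575]
tool_rot: [0.334, 0.624, 0.333, -0.623]
contact_force: [0.6, 0.9, 0.0]
gripper_width: 1.003
```

>>> drive_tool([
  {"x": 0, "y": 0.7, "z": 1.1, "ax": -1.4, "ay": 0, "az": 0},
  {"x": 0, "y": 1.4, "z": 2.2, "ax": -2.8, "ay": 0, "az": 0},
  {"x": 0.3, "y": 1.9, "z": 3, "ax": -4.2, "ay": 0, "az": 0},
  {"x": 1, "y": 1.9, "z": 3, "ax": -5.6, "ay": 0, "az": 0},
  {"x": 1.5, "y": 1.9, "z": 3, "ax": -7, "ay": 0, "az": 0},
])

```text
time: 15.95
tool_pos: [0.5266, -0.2263, 0.1194]
tool_rot: [0.505, 0.495, 0.505, -0.495]
contact_force: [-0.1, -0.1, -0.5]
gripper_width: 0.999
```

>>> drive_tool([
  {"x": 0, "y": 0, "z": 0, "ax": -1, "ay": 0, "az": 0},
  {"x": 0, "y": 0, "z": 0, "ax": -1, "ay": 0, "az": 0},
  {"x": 0, "y": 0, "z": 0, "ax": -1, "ay": 0, "az": 0},
])

```text
time: 16.2
tool_pos: [0.5268, -0.2246, 0.1197]
tool_rot: [0.525, 0.474, 0.525, -0.474]
contact_force: [0.3, 0.7, 1.1]
gripper_width: 0.998
```

```bash
python3 - <<'E'
from h import *
from plant import sensors
f=grab("wrist","12"); s=sensors.state(); print(s["time"],s["tool_pos"],s["gripper_width"],s["joint_pos"].round(3)); print(rot(s["tool_rot"]).as_matrix().round(3))
print(shift([.5430,-.2287,.02],s))
E
```

```text
16.25 [ 0.52708277 -0.22462279  0.12015107] 1.0006734833200126 [-0.533  0.023  1.835 -0.     1.282 -0.635]
[[ 0.001  0.995  0.102]
 [-0.001  0.102 -0.995]
 [-1.     0.001  0.001]]
[4.00683919 0.61270236 0.22402311]
```

View pics/wrist12.png

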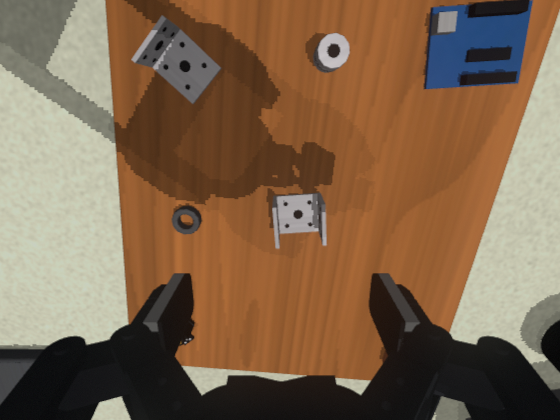

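```bash
python3 - <<'E'
from h import *
a=load("wrist","12")["img"][180:260,255:345]; cv2.imwrite("pics/u12.png",cv2.resize(a,None,fx=6,fy=6,interpolation=cv2.INTER_CUBIC))
E
```

```text
(no output)
```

View pics/u12.png

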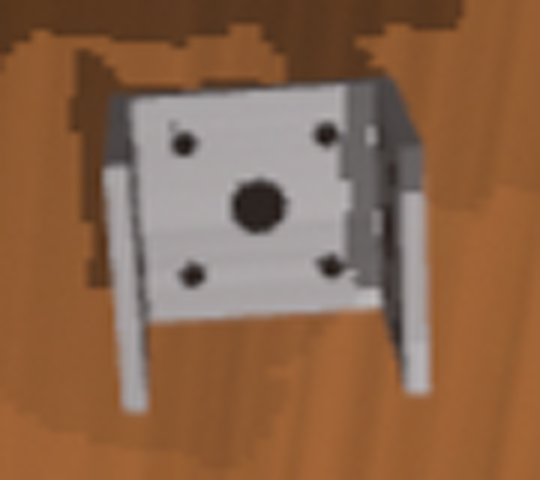

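```bash
python3 - <<'E'
from h import *
from plant import sensors
s=sensors.state(); f=load("wrist","12")
Q=[plane(f,255+a/6,180+b/6,.040)[:2] for a,b in [(115,163),(135,410),(410,143),(419,392)]]
for a,b in [(0,1),(2,3),(0,2),(1,3)]:
    d=Q[b]-Q[a]; print(np.linalg.norm(d).round(4),np.degrees(np.arctan2(d[1],d[0])).round(1))
C=np.mean(Q,0); print("ctr",C,"hole",plane(f,255+259/6,180+206/6,.011)); print(shift([C[0],C[1],.02],s))
E
```

```text
0.0344 -80.2
0.0345 -79.6
0.0371 9.9
0.0374 9.8
ctr [ 0.54372343 -0.22889335] hole [ 0.54394453 -0.22925699  0.011     ]
[4.00687574 0.64070129 0.23466391]
```

>>> drive_tool([
  {"x": 0.4, "y": 0.4, "z": 0.15, "ax": -0.8, "ay": 0, "az": 0},
  {"x": 1.2, "y": 0.63, "z": 0.23, "ax": -0.8, "ay": 0, "az": 0},
  {"x": 2.3, "y": 0.63, "z": 0.23, "ax": -0.8, "ay": 0, "az": 0},
  {"x": 3.2, "y": 0.63, "z": 0.23, "ax": -0.8, "ay": 0, "az": 0},
  {"x": 3.7, "y": 0.63, "z": 0.23, "ax": -0.8, "ay": 0, "az": 0},
])

```text
time: 16.67
tool_pos: [0.542, -0.2278, 0.0247]
tool_rot: [0.54, 0.455, 0.542, -0.455]
contact_force: [0.1, 0.2, -0.3]
gripper_width: 1.003
```

>>> drive_tool([
  {"x": 0.1, "y": 0, "z": 0, "ax": 0, "ay": 0, "az": 0},
  {"x": 0.2, "y": 0, "z": 0, "ax": 0, "ay": 0, "az": 0},
  {"x": 0.2, "y": 0, "z": 0, "ax": 0, "ay": 0, "az": 0},
  {"x": 0.2, "y": 0, "z": 0, "ax": 0, "ay": 0, "az": 0},
  {"x": 0.2, "y": 0, "z": 0, "ax": 0, "ay": 0, "az": 0},
])

```text
time: 17.08
tool_pos: [0.5441, -0.2292, 0.0236]
tool_rot: [0.543, 0.455, 0.54, -0.455]
contact_force: [-0.4, -0.3, 0.6]
gripper_width: 1.003
```

>>> drive_tool([
  {"x": 0.1, "y": 0, "z": 0, "ax": 0, "ay": 0, "az": 0},
  {"x": 0.1, "y": 0, "z": 0, "ax": 0, "ay": 0, "az": 0},
  {"x": 0.1, "y": 0, "z": 0, "ax": 0, "ay": 0, "az": 0},
  {"x": 0.1, "y": 0, "z": 0, "ax": 0, "ay": 0, "az": 0},
  {"x": 0.1, "y": 0, "z": 0, "ax": 0, "ay": 0, "az": 0},
], hand=0)

```text
time: 17.5
tool_pos: [0.5435, -0.2289, 0.0201]
tool_rot: [0.542, 0.455, 0.541, -0.455]
contact_force: [-0.2, 0.1, 0.3]
gripper_width: 0.453
```

>>> drive_tool([
  {"x": 0, "y": 0, "z": 0, "ax": 0, "ay": 0, "az": 0},
  {"x": 0, "y": 0, "z": 0, "ax": 0, "ay": 0, "az": 0},
])

```text
time: 17.67
tool_pos: [0.5433, -0.2288, 0.0197]
tool_rot: [0.542, 0.455, 0.541, -0.455]
contact_force: [0.4, -0.6, 2.3]
gripper_width: 0.454
```

```bash
python3 - <<'E'
from h import *
from plant import sensors
f=grab("wrist","13"); s=sensors.state(); print(s["time"],s["tool_pos"],s["gripper_width"],s["contact_force"].round(1)); print(rot(s["tool_rot"]).as_matrix().round(3))
E
```

```text
17.7167 [ 0.54328299 -0.2287722   0.01973464] 0.4522966717517605 [0.1 0.5 3.4]
[[ 0.001  0.985  0.173]
 [-0.     0.173 -0.985]
 [-1.     0.001  0.001]]
```

View pics/wrist13.png

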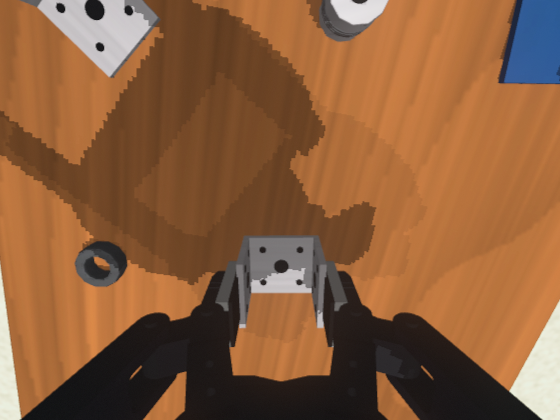

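>>> drive_tool([
  {"x": -0.6, "y": 0, "z": 0, "ax": 0, "ay": 0, "az": 0},
  {"x": -1.8, "y": 0, "z": 0, "ax": 0, "ay": 0, "az": 0},
  {"x": -3.2, "y": 0, "z": 0, "ax": 0, "ay": 0, "az": 0},
  {"x": -4.6, "y": 0, "z": 0, "ax": 0, "ay": 0, "az": 0},
  {"x": -5.6, "y": 0, "z": 0, "ax": 0, "ay": 0, "az": 0},
])

```text
time: 18.13
tool_pos: [0.5435, -0.2288, 0.1622]
tool_rot: [0.542, 0.455, 0.541, -0.455]
contact_force: [0.2, -0.2, -0.2]
gripper_width: 0.45
```

>>> drive_tool([
  {"x": 0, "y": 0.4, "z": -1.3, "ax": 0, "ay": 0, "az": 0},
  {"x": 0, "y": 0.85, "z": -2.7, "ax": 0, "ay": 0, "az": 0},
  {"x": 0, "y": 1.3, "z": -4.1, "ax": 0, "ay": 0, "az": 0},
  {"x": 0, "y": 1.8, "z": -5.6, "ax": 0, "ay": 0, "az": 0},
  {"x": 0, "y": 2.3, "z": -7.1, "ax": 0, "ay": 0, "az": 0},
])

```text
time: 18.55
tool_pos: [0.5684, -0.0422, 0.1588]
tool_rot: [0.541, 0.455, 0.542, -0.455]
contact_force: [-1.0, -0.0, -0.7]
gripper_width: 0.455
```

>>> drive_tool([
  {"x": 0, "y": 0.5, "z": -1.5, "ax": 0.8, "ay": 0, "az": 0},
  {"x": 0, "y": 1, "z": -3, "ax": 1.6, "ay": 0, "az": 0},
  {"x": 0, "y": 1.5, "z": -4.5, "ax": 2.4, "ay": 0, "az": 0},
  {"x": 0, "y": 2, "z": -5.9, "ax": 3.2, "ay": 0, "az": 0},
  {"x": 0, "y": 2.2, "z": -6.7, "ax": 4.1, "ay": 0, "az": 0},
])

```text
time: 18.97
tool_pos: [0.5938, 0.1344, 0.1587]
tool_rot: [0.451, 0.544, 0.452, -0.544]
contact_force: [-0.0, -0.2, -0.4]
gripper_width: 0.448
```

>>> drive_tool([
  {"x": 0, "y": 0, "z": 0, "ax": 0, "ay": 0, "az": 0},
  {"x": 0, "y": 0, "z": 0, "ax": 0, "ay": 0, "az": 0},
  {"x": 0, "y": 0, "z": 0, "ax": 0, "ay": 0, "az": 0},
])

```text
time: 19.22
tool_pos: [0.5937, 0.1301, 0.1587]
tool_rot: [-0.452, -0.543, -0.452, 0.544]
contact_force: [-0.5, -1.0, -0.1]
gripper_width: 0.454
```

```bash
python3 - <<'E'
from h import *
from plant import sensors
f=grab("wrist","14"); s=sensors.state(); print(s["time"],s["tool_pos"],s["gripper_width"],s["joint_pos"].round(3)); print(rot(s["tool_rot"]).as_matrix().round(3))
print(shift([.5938,.1306,.02],s))
E
```

```text
19.2667 [0.59378675 0.12967569 0.15883536] 0.45013537989366287 [ 0.093  0.067  1.721 -0.     1.354  0.277]
[[-0.001  0.983 -0.183]
 [-0.    -0.183 -0.983]
 [-1.    -0.001  0.001]]
[ 5.55339278e+00 -1.95081857e-03 -4.00263386e-02]
```

View pics/wrist14.png

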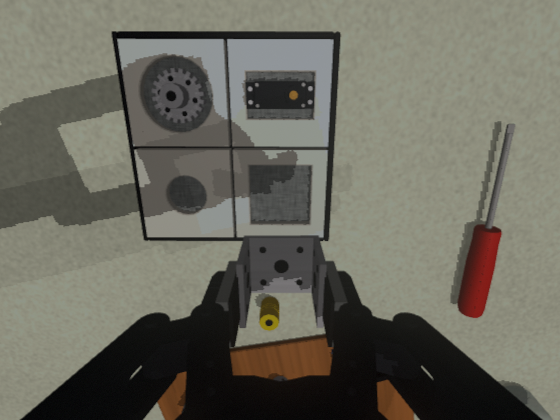

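The U-bracket is held and sits above the square pocket at (280,195). Descending.

>>> drive_tool([
  {"x": 1.3, "y": 0, "z": -0.03, "ax": 0, "ay": 0, "az": 0},
  {"x": 2.7, "y": 0, "z": -0.03, "ax": 0, "ay": 0, "az": 0},
  {"x": 3.9, "y": 0, "z": -0.03, "ax": 0, "ay": 0, "az": 0},
  {"x": 4.6, "y": 0, "z": -0.03, "ax": 0, "ay": 0, "az": 0},
  {"x": 5.0, "y": 0, "z": -0.03, "ax": 0, "ay": 0, "az": 0},
])

```text
time: 19.68
tool_pos: [0.5918, 0.1296, 0.0306]
tool_rot: [-0.45, -0.542, -0.453, 0.546]
contact_force: [0.1, -0.6, -0.8]
gripper_width: 0.451
```

>>> drive_tool([
  {"x": 0.2, "y": 0, "z": 0, "ax": 0, "ay": 0, "az": 0},
  {"x": 0.3, "y": 0, "z": 0, "ax": 0, "ay": 0, "az": 0},
  {"x": 0.4, "y": 0, "z": 0, "ax": 0, "ay": 0, "az": 0},
  {"x": 0.4, "y": 0, "z": 0, "ax": 0, "ay": 0, "az": 0},
  {"x": 0.4, "y": 0, "z": 0, "ax": 0, "ay": 0, "az": 0},
])

```text
time: 20.1
tool_pos: [0.5953, 0.1315, 0.0258]
tool_rot: [0.452, 0.544, 0.451, -0.543]
contact_force: [-0.6, 0.2, -0.4]
gripper_width: 0.454
```

>>> drive_tool([
  {"x": 0.08, "y": 0, "z": 0, "ax": 0, "ay": 0, "az": 0},
  {"x": 0.16, "y": 0, "z": 0, "ax": 0, "ay": 0, "az": 0},
  {"x": 0.16, "y": 0, "z": 0, "ax": 0, "ay": 0, "az": 0},
  {"x": 0.16, "y": 0, "z": 0, "ax": 0, "ay": 0, "az": 0},
])

```text
time: 20.43
tool_pos: [0.5941, 0.1315, 0.0202]
tool_rot: [-0.452, -0.544, -0.452, 0.544]
contact_force: [0.9, -0.1, -0.9]
gripper_width: 0.452
```

>>> drive_tool([
  {"x": 0.02, "y": 0, "z": 0, "ax": 0, "ay": 0, "az": 0},
  {"x": 0.02, "y": 0, "z": 0, "ax": 0, "ay": 0, "az": 0},
  {"x": 0.02, "y": 0, "z": 0, "ax": 0, "ay": 0, "az": 0},
  {"x": 0.02, "y": 0, "z": 0, "ax": 0, "ay": 0, "az": 0},
  {"x": 0.02, "y": 0, "z": 0, "ax": 0, "ay": 0, "az": 0},
], hand=0.65)

```text
time: 20.85
tool_pos: [0.5943, 0.1315, 0.0199]
tool_rot: [0.452, 0.544, 0.452, -0.544]
contact_force: [-0.9, -0.7, -0.4]
gripper_width: 0.653
```

>>> drive_tool([
  {"x": -0.4, "y": 0, "z": 0, "ax": 0, "ay": 0, "az": 0},
  {"x": -1.4, "y": 0, "z": 0, "ax": 0, "ay": 0, "az": 0},
  {"x": -2.8, "y": 0, "z": 0, "ax": 0, "ay": 0, "az": 0},
  {"x": -4.3, "y": 0, "z": 0, "ax": 0, "ay": 0, "az": 0},
  {"x": -5.5, "y": 0, "z": 0, "ax": 0, "ay": 0, "az": 0},
])

```text
time: 21.27
tool_pos: [0.5948, 0.1315, 0.161]
tool_rot: [0.452, 0.545, 0.451, -0.543]
contact_force: [0.8, 0.7, 0.6]
gripper_width: 0.65
```

```bash
python3 - <<'E'
from h import *
from plant import sensors
f=grab("wrist","15"); s=sensors.state(); print(s["time"],s["tool_pos"],s["gripper_width"],s["joint_pos"].round(3)); print(rot(s["tool_rot"]).as_matrix().round(3))
g=load("wrist","12"); im=g["img"]; p=im[35:70,312:355].max(2); m=(p<70).astype(np.uint8); n,l,st,ce=cv2.connectedComponentsWithStats(m)
for k in range(1,n):
    if st[k,4]>10: print(ce[k]+[312,35],st[k],plane(g,*(ce[k]+[312,35]),.040).round(4))
E
```

```text
21.3167 [0.5986332  0.13197362 0.16862759] 0.6462170135665403 [ 0.096  0.061  1.711 -0.     1.356  0.279]
[[ 0.014  0.983 -0.183]
 [ 0.001 -0.183 -0.983]
 [-1.     0.014 -0.004]]
[316.43478261  59.11594203] [ 2 11  9 24 69] [ 0.5401 -0.1116  0.04  ]
[333.43636364  50.32727273] [ 16  10  12  12 110] [ 0.5502 -0.1054  0.04  ]
```

View pics/wrist15.png

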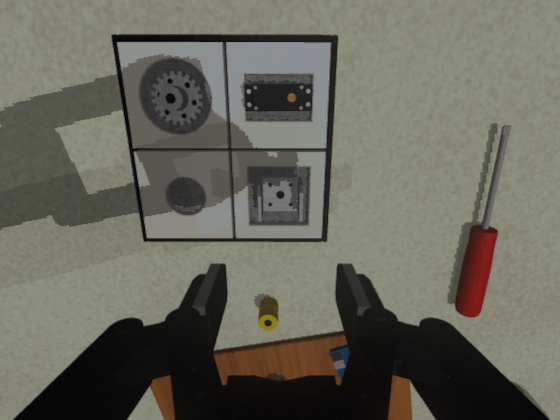

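The U-bracket sits in the square pocket at (280,195), open side up. Next is the coupler.

>>> drive_tool([
  {"x": 0, "y": 0, "z": 1.4, "ax": 0, "ay": 0, "az": 0},
  {"x": 0, "y": 0, "z": 2.9, "ax": 0, "ay": 0, "az": 0},
  {"x": 0, "y": 0, "z": 4.4, "ax": 0, "ay": 0, "az": 0},
  {"x": 0, "y": 0, "z": 5.9, "ax": 0, "ay": 0, "az": 0},
  {"x": 0, "y": 0, "z": 7.3, "ax": 0, "ay": 0, "az": 0},
])

```text
time: 21.73
tool_pos: [0.5604, -0.0496, 0.1581]
tool_rot: [0.452, 0.544, 0.452, -0.544]
contact_force: [1.4, 0.2, 0.3]
gripper_width: 0.647
```

>>> drive_tool([
  {"x": 0.5, "y": 0, "z": 1.2, "ax": 0, "ay": 0, "az": 0},
  {"x": 1, "y": 0, "z": 2, "ax": 0, "ay": 0, "az": 0},
  {"x": 1.6, "y": 0, "z": 2.3, "ax": 0, "ay": 0, "az": 0},
  {"x": 1.8, "y": 0, "z": 2.3, "ax": 0, "ay": 0, "az": 0},
  {"x": 1.8, "y": 0, "z": 2.3, "ax": 0, "ay": 0, "az": 0},
])

```text
time: 22.15
tool_pos: [0.5491, -0.1043, 0.1109]
tool_rot: [-0.451, -0.544, -0.453, 0.545]
contact_force: [-0.5, 0.7, -0.2]
gripper_width: 0.651
```

>>> drive_tool([
  {"x": 0, "y": 0, "z": 0, "ax": 0, "ay": 0, "az": 0},
  {"x": 0, "y": 0, "z": 0, "ax": 0, "ay": 0, "az": 0},
])

```text
time: 22.32
tool_pos: [0.5511, -0.1038, 0.1135]
tool_rot: [0.453, 0.544, 0.452, -0.543]
contact_force: [-0.3, 0.0, 0.4]
gripper_width: 0.651
```

```bash
python3 - <<'E'
from h import *
from plant import sensors
f=grab("wrist","16"); s=sensors.state(); print(s["time"],s["tool_pos"],s["gripper_width"],s["joint_pos"].round(3)); print(rot(s["tool_rot"]).as_matrix().round(3))
u,v=proj(f,[.5502,-.1054,.04]).astype(int); print(u,v); w=16
p=f["img"][v-w:v+w,u-w:u+w].max(2); m=(p<70).astype(np.uint8); n,l,st,ce=cv2.connectedComponentsWithStats(m)
for k in range(1,n):
    if st[k,4]>20:
        c=ce[k]+[u-w,v-w];C=plane(f,*c,.04); print(c,st[k],C.round(4),shift([C[0],C[1],.02],s))
E
```

```text
22.3667 [ 0.55125135 -0.10386076  0.11364983] 0.6532147698162961 [-0.319  0.002  1.868  0.     1.269 -0.136]
[[ 0.002  0.983 -0.182]
 [-0.001 -0.182 -0.983]
 [-1.     0.002  0.   ]]
277 225
[267.76190476 212.5       ] [ 4  0 10 11 42] [ 0.5448 -0.0942  0.04  ] [ 3.74526626 -0.33098281 -0.33204548]
[285.28888889 211.13333333] [19  0 11  8 45] [ 0.5577 -0.0955  0.04  ] [ 3.74633128  0.1861448  -0.37459973]
[277.46478873 226.05633803] [12 13 10  9 71] [ 0.5499 -0.1061  0.04  ] [ 3.74592072 -0.04593696  0.09916677]
```

View pics/wrist16.png

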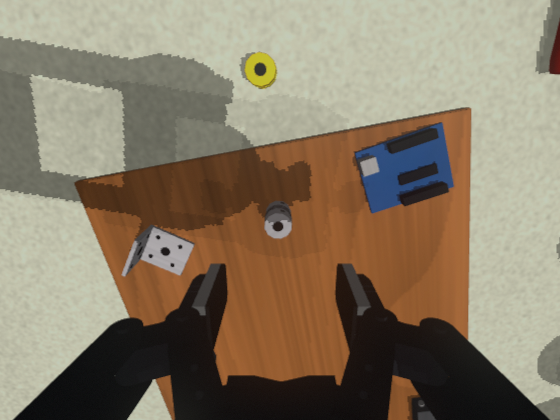

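The coupler's top hole is at (277,226), which gives (0.550, -0.106). Descending to grip it.

>>> drive_tool([
  {"x": 0.8, "y": -0.05, "z": 0.1, "ax": 0, "ay": 0, "az": 0},
  {"x": 1.9, "y": -0.05, "z": 0.1, "ax": 0, "ay": 0, "az": 0},
  {"x": 2.9, "y": -0.05, "z": 0.1, "ax": 0, "ay": 0, "az": 0},
  {"x": 3.5, "y": -0.05, "z": 0.1, "ax": 0, "ay": 0, "az": 0},
  {"x": 3.7, "y": -0.05, "z": 0.1, "ax": 0, "ay": 0, "az": 0},
])

```text
time: 22.78
tool_pos: [0.5471, -0.1054, 0.0174]
tool_rot: [-0.451, -0.543, -0.454, 0.544]
contact_force: [-0.6, -0.2, -0.5]
gripper_width: 0.65
```

>>> drive_tool([
  {"x": 0, "y": 0, "z": 0, "ax": 0, "ay": 0, "az": 0},
  {"x": 0, "y": 0, "z": 0, "ax": 0, "ay": 0, "az": 0},
  {"x": 0, "y": 0, "z": 0, "ax": 0, "ay": 0, "az": 0},
])

```text
time: 23.03
tool_pos: [0.5502, -0.107, 0.0218]
tool_rot: [0.453, 0.544, 0.451, -0.543]
contact_force: [1.3, -0.4, -0.3]
gripper_width: 0.65
```

>>> drive_tool([
  {"x": 0, "y": 0, "z": 0, "ax": 0, "ay": 0, "az": 0},
  {"x": 0, "y": 0, "z": 0, "ax": 0, "ay": 0, "az": 0},
  {"x": 0, "y": 0, "z": 0, "ax": 0, "ay": 0, "az": 0},
  {"x": 0, "y": 0, "z": 0, "ax": 0, "ay": 0, "az": 0},
  {"x": 0, "y": 0, "z": 0, "ax": 0, "ay": 0, "az": 0},
], hand=0)

```text
time: 23.45
tool_pos: [0.5495, -0.107, 0.0211]
tool_rot: [0.452, 0.544, 0.451, -0.543]
contact_force: [-1.4, 0.3, 6.1]
gripper_width: 0.22
```

>>> drive_tool([
  {"x": 0, "y": 0, "z": 0, "ax": 0, "ay": 0, "az": 0},
  {"x": 0, "y": 0, "z": 0, "ax": 0, "ay": 0, "az": 0},
])

```text
time: 23.62
tool_pos: [0.5495, -0.1071, 0.0211]
tool_rot: [0.453, 0.544, 0.451, -0.543]
contact_force: [-1.1, -0.2, 6.1]
gripper_width: 0.219
```

```bash
python3 - <<'E'
from h import *
from plant import sensors
f=grab("wrist","17"); s=sensors.state(); print(s["time"],s["tool_pos"],s["gripper_width"],s["contact_force"].round(1))
E
```

```text
23.6667 [ 0.54949462 -0.10703061  0.02105132] 0.22200849429855685 [-1.   0.1  5.7]
```

View pics/wrist17.png

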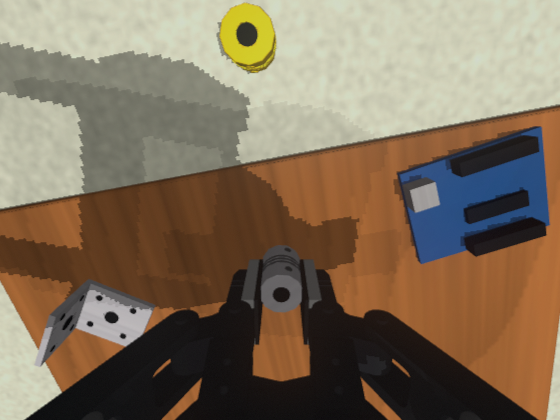

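>>> drive_tool([
  {"x": -0.6, "y": 0, "z": 0, "ax": 0, "ay": 0, "az": 0},
  {"x": -1.8, "y": 0, "z": 0, "ax": 0, "ay": 0, "az": 0},
  {"x": -3.2, "y": 0, "z": 0, "ax": 0, "ay": 0, "az": 0},
  {"x": -4.6, "y": 0, "z": 0, "ax": 0, "ay": 0, "az": 0},
  {"x": -5.6, "y": 0, "z": 0, "ax": 0, "ay": 0, "az": 0},
])

```text
time: 24.08
tool_pos: [0.5493, -0.107, 0.1628]
tool_rot: [0.453, 0.544, 0.451, -0.543]
contact_force: [0.6, -1.0, -0.8]
gripper_width: 0.22
```

>>> drive_tool([
  {"x": 0, "y": -0.45, "z": -1.2, "ax": 0, "ay": 0, "az": 0},
  {"x": 0, "y": -1, "z": -2.6, "ax": 0, "ay": 0, "az": 0},
  {"x": 0, "y": -1.5, "z": -4.1, "ax": 0, "ay": 0, "az": 0},
  {"x": 0, "y": -2, "z": -5.6, "ax": 0, "ay": 0, "az": 0},
  {"x": 0, "y": -2.6, "z": -7, "ax": 0, "ay": 0, "az": 0},
])

```text
time: 24.5
tool_pos: [0.5161, 0.0788, 0.1596]
tool_rot: [0.452, 0.544, 0.452, -0.544]
contact_force: [1.0, -0.3, -0.6]
gripper_width: 0.213
```

>>> drive_tool([
  {"x": 0, "y": -0.5, "z": -1.4, "ax": 0, "ay": 0, "az": 0},
  {"x": 0, "y": -0.95, "z": -2.67, "ax": 0, "ay": 0, "az": 0},
  {"x": 0, "y": -0.95, "z": -2.67, "ax": 0, "ay": 0, "az": 0},
  {"x": 0, "y": -0.95, "z": -2.67, "ax": 0, "ay": 0, "az": 0},
  {"x": 0, "y": -0.95, "z": -2.67, "ax": 0, "ay": 0, "az": 0},
])

```text
time: 24.92
tool_pos: [0.5054, 0.1468, 0.1595]
tool_rot: [-0.452, -0.543, -0.452, 0.544]
contact_force: [0.4, 0.4, -0.6]
gripper_width: 0.219
```

```bash
python3 - <<'E'
from h import *
from plant import sensors
f=grab("wrist","18"); s=sensors.state(); print(s["time"],s["tool_pos"],s["gripper_width"],s["joint_pos"].round(3)); print(rot(s["tool_rot"]).as_matrix().round(3))
print(shift([.5063,.1469,.0215],s))
E
```

```text
24.9667 [0.50560893 0.14630434 0.15947808] 0.21922579463511005 [ 0.14  -0.129  1.912 -0.     1.359  0.325]
[[-0.     0.983 -0.184]
 [-0.001 -0.184 -0.983]
 [-1.    -0.     0.001]]
[ 5.5190966   0.02479046 -0.0318196 ]
```

View pics/wrist18.png

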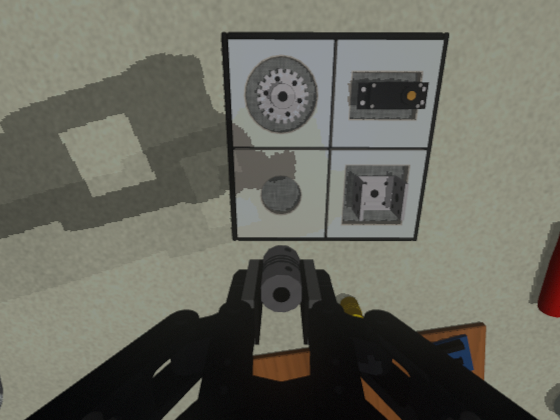

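The coupler is held above the small round pocket at (281,195). Descending.

>>> drive_tool([
  {"x": 1.3, "y": 0.02, "z": -0.02, "ax": 0, "ay": 0, "az": 0},
  {"x": 2.7, "y": 0.02, "z": -0.02, "ax": 0, "ay": 0, "az": 0},
  {"x": 3.9, "y": 0.02, "z": -0.02, "ax": 0, "ay": 0, "az": 0},
  {"x": 4.6, "y": 0.02, "z": -0.02, "ax": 0, "ay": 0, "az": 0},
  {"x": 5.0, "y": 0.02, "z": -0.02, "ax": 0, "ay": 0, "az": 0},
])

```text
time: 25.38
tool_pos: [0.5042, 0.1457, 0.0314]
tool_rot: [-0.45, -0.543, -0.452, 0.546]
contact_force: [0.3, -0.1, 0.0]
gripper_width: 0.216
```

>>> drive_tool([
  {"x": 0.2, "y": 0, "z": 0, "ax": 0, "ay": 0, "az": 0},
  {"x": 0.3, "y": 0, "z": 0, "ax": 0, "ay": 0, "az": 0},
  {"x": 0.4, "y": 0, "z": 0, "ax": 0, "ay": 0, "az": 0},
  {"x": 0.4, "y": 0, "z": 0, "ax": 0, "ay": 0, "az": 0},
  {"x": 0.4, "y": 0, "z": 0, "ax": 0, "ay": 0, "az": 0},
])

```text
time: 25.8
tool_pos: [0.5072, 0.1476, 0.0261]
tool_rot: [0.452, 0.545, 0.452, -0.543]
contact_force: [-0.2, -0.6, -0.8]
gripper_width: 0.217
```

>>> drive_tool([
  {"x": 0.08, "y": 0, "z": 0, "ax": 0, "ay": 0, "az": 0},
  {"x": 0.16, "y": 0, "z": 0, "ax": 0, "ay": 0, "az": 0},
  {"x": 0.16, "y": 0, "z": 0, "ax": 0, "ay": 0, "az": 0},
  {"x": 0.16, "y": 0, "z": 0, "ax": 0, "ay": 0, "az": 0},
])

```text
time: 26.13
tool_pos: [0.5065, 0.1477, 0.0211]
tool_rot: [0.452, 0.544, 0.452, -0.544]
contact_force: [0.6, -0.2, 0.8]
gripper_width: 0.223
```

>>> drive_tool([
  {"x": 0, "y": 0, "z": 0, "ax": 0, "ay": 0, "az": 0},
  {"x": 0, "y": 0, "z": 0, "ax": 0, "ay": 0, "az": 0},
  {"x": 0, "y": 0, "z": 0, "ax": 0, "ay": 0, "az": 0},
  {"x": 0, "y": 0, "z": 0, "ax": 0, "ay": 0, "az": 0},
  {"x": 0, "y": 0, "z": 0, "ax": 0, "ay": 0, "az": 0},
], hand=0.45)

```text
time: 26.55
tool_pos: [0.5061, 0.1476, 0.0207]
tool_rot: [-0.452, -0.544, -0.452, 0.544]
contact_force: [0.0, -0.2, 0.6]
gripper_width: 0.45
```

>>> drive_tool([
  {"x": -0.4, "y": 0, "z": 0, "ax": 0, "ay": 0, "az": 0},
  {"x": -1.4, "y": 0, "z": 0, "ax": 0, "ay": 0, "az": 0},
  {"x": -2.8, "y": 0, "z": 0, "ax": 0, "ay": 0, "az": 0},
  {"x": -4.3, "y": 0, "z": 0, "ax": 0, "ay": 0, "az": 0},
  {"x": -5.5, "y": 0, "z": 0, "ax": 0, "ay": 0, "az": 0},
])

```text
time: 26.97
tool_pos: [0.5066, 0.1477, 0.1618]
tool_rot: [0.452, 0.545, 0.452, -0.543]
contact_force: [1.4, 0.3, 0.4]
gripper_width: 0.451
```

>>> drive_tool([
  {"x": 0, "y": 0, "z": 0.5, "ax": 0, "ay": 0, "az": 0},
  {"x": 0, "y": 0, "z": 1, "ax": 0, "ay": 0, "az": 0},
  {"x": 0, "y": 0, "z": 1, "ax": 0, "ay": 0, "az": 0},
  {"x": 0, "y": 0, "z": 1, "ax": 0, "ay": 0, "az": 0},
])

```text
time: 27.3
tool_pos: [0.5004, 0.1223, 0.1566]
tool_rot: [-0.451, -0.543, -0.452, 0.545]
contact_force: [0.5, -0.3, -0.1]
gripper_width: 0.452
```

```bash
python3 - <<'E'
from h import *
from plant import sensors
f=grab("wrist","19"); s=sensors.state(); print(s["time"],s["tool_pos"],s["gripper_width"],s["joint_vel"].round(3))
g=grab("side","19"); h=grab("scene","19")
a=cv2.resize(g["img"][125:190,210:310],None,fx=4,fy=4,interpolation=cv2.INTER_CUBIC); b=cv2.resize(h["img"][170:240,310:420],None,fx=3.6,fy=3.6,interpolation=cv2.INTER_CUBIC)
c=cv2.resize(g["img"][190:360,180:400],None,fx=1.8,fy=1.8)
o=np.zeros((580,800,3),np.uint8); o[:260,:400]=a; o[:252,402:402+396]=b[:252,:396]; o[264:264+306,:396]=c; cv2.imwrite("pics/chk19.png",o)
E
```

```text
27.35 [0.5003523  0.12258973 0.15638733] 0.4501903070445295 [ 0.011  0.011 -0.005 -0.     0.     0.   ]
```

View pics/wrist19.png

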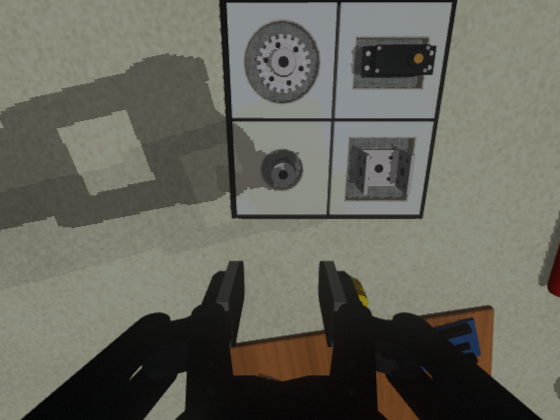

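View pics/chk19.png

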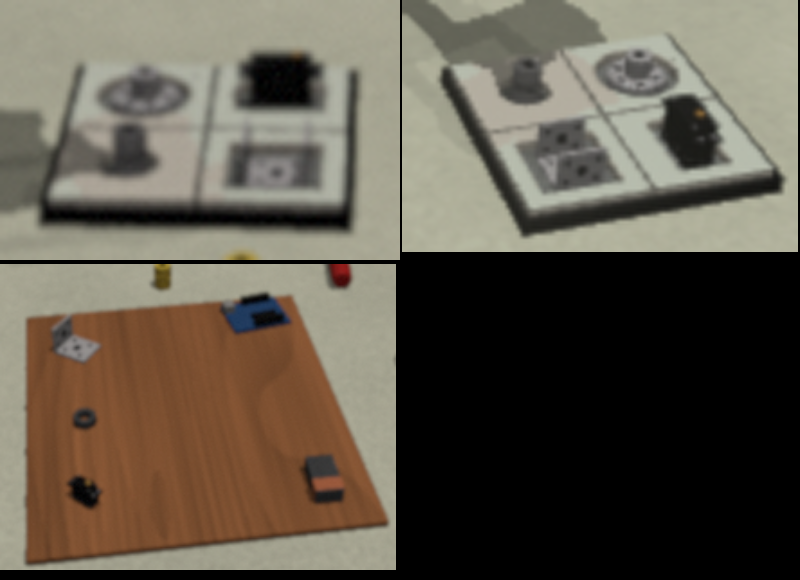

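The wrist view shows the gear (283,61), servo (398,60), U-bracket (379,169) and coupler (283,173) all upright in their pockets. The side and scene views agree. The micro servo, L-bracket and yellow coupler are where they were, and the gripper is clear, so I'm handing in.

```bash
python3 -c "
from plant import workorder; print(workorder.job_done())"
```

```text
the job is handed in; nothing more can be done
None
```

The arm kit is packed in the tray and the job is handed in, at about 27 s on the robot's clock (limit 106 s). I placed the parts in the order you listed: servo, gear, U-bracket, coupler.

- **Placement:** the last wrist, side and scene pictures show all four parts in their own pockets. The servo is upright along the oblong pocket, the gear is hub up, the U-bracket is open side up, and the coupler stands on end.
- **Resting on the floor:** I judged this from the release heights, not from a direct measurement. Each part was let go within about 0.5 mm of its pick-up height, and the board and the pocket floors are both 8 mm above the table. On release the upward contact was about 3 N for the servo and gear. For the coupler and U-bracket it was about zero, so those two may have settled a fraction of a millimetre.
- **Left alone:** the micro servo, L-bracket and yellow coupler look unmoved in the last pictures, and the gripper ended open and clear of everything.
- **Forces:** every contact force reading I saw was under about 7 N.
- **Disagreement:** the tray edges measured about 183–185 mm against the stated 188 mm, so I placed by the tray's centre cross and pocket edges instead.

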